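Turn the lacquer panels face up for inlay

ROBOT

A 6-joint arm with a two-finger parallel gripper is mounted at the origin on the work surface. World frame = base frame: x ahead of the robot, y to its left, z up, the work surface at z = 0. Lengths are in m, angles in rad, forces in N, time in s.
With the tool pointing down it reaches from about 0.25 to 0.775 m from the base axis. Payload 4 kg.
Tool frame: the origin (TCP) lies on the centre line of the jaws, within the pads' length; the fingertips stand 17 mm ahead of it and the grasp point (between the pads) lies 2 mm behind it; z points along the fingers, y is the line along which they close (so a half turn about z gives the same grasp; the last joint's range is limited). The gripper opens to 94 mm and grips with 3 to 60 N. Pads are 16 mm wide; open, the fingers measure 119 mm over their backs; the gripper's body (75 mm by 177 mm) begins 78 mm behind the grasp point.
Start: joints at [1.192, 0.087, 1.371, -0, 1.684, -0.103], TCP at [0.15, 0.529, 0.2] pointing down, gripper open.
Joint ranges: [-3.1, 3.1], [-0.76, 2.03], [0.27, 2.55], [-1.08, 4.22], [0.17, 2.65], [-2.57, 2.57]. Speed limits (rad/s): [2.79, 2.79, 3.14, 3.14, 3.14, 3.14].

INTERFACE

Orientations are given as [roll, pitch, yaw] about the fixed x, y, z axes, in that order (R = Rz(yaw) Ry(pitch) Rx(roll)).
In Python, from bench import robot gives the robot as it stands.
- The arm moves only by the tool servo_tool, never from a script. Its argument "plan" is a list of rows, each a list of 7 numbers: the shift along the tool's x, y, z normalised to -1 to 1, where 1 is 0.1 m, then the turn, a rotation vector about the tool's x, y, z normalised to -1 to 1, where 1 is pi/2 rad, then the finger opening in mm, from 0 to 94. In form: [[x, y, z, ax, ay, az, gripper], ...]. A call has 1 to 12 rows; each row is the pose to reach, as a shift and turn from the pose commanded when the call began, along the tool's axes at that moment; what a row does not reach only later rows make up. A row lasts 1/12 s, in which the tool goes at most 41.7 mm and 7.16 degrees, less where a joint would pass 70% of its speed; a pose out of reach is approached as far as the arm can. A call with a number of a shift or a turn outside -1 to 1 is refused whole. A call with a gripper value outside its range is refused whole. The fingers move at their own pace and stop on an object; the grip force is fixed at half the most. Time passes only in rows, so rows that repeat a pose let the fingers close. It gives the time, the measured TCP pose, the force, the opening and the grip force at its end, in the units of the state.
- robot.get_obs(): the state, without advancing time (a new reading comes with each control period).
- robot.snapshot(name): name is "side" or "top"; returns the picture (400x640x3 uint8, red, green, blue); there is no depth.
- robot.camera_params(name): a dict with "camera_matrix" (3x3 intrinsics, pixels), "rvec" (rotation vector, rad) and "tvec" (3), from world to camera coordinates, as OpenCV has them. Camera axes: x right, y down, z forward; pixel columns grow to the right and rows downward; lengths in m; the calibration is good to about 2 mm. A picture is of the moment at which its call begins. camera_params takes no time and is no camera call.
- robot.close_job(): hands the job in; it is judged then, once.
Trained networks look in the newest picture that a camera, given by its name, has taken for a name from the list of things; names that differ only in an ending like _2 or _b are one class to them, and where a whole thing is asked for, a point or a joint stands for the part that bears it (a point fixed in the world has none). Each returns a list of dicts, best first, with "conf" (0 to 1); they miss things now and then, are a little off and sometimes report something else, mostly with a low value. They report only what shows in the picture. A call takes as long as a camera call.
- robot.find_in(thing, camera): "extent" ([centre column, centre row, width, height] in pixels, round what is visible of it).
The state is a dict: "time": time; "joint_positions": joint angles; "qvel": joint speeds; "joint_torque": joint torques, N m; "tool_pos": TCP position; "ee_rot": TCP orientation; "wrist_force": force on the tool from outside, world axes, zero at the start; "wrist_torque": the same for the moment, N m; "width": finger opening in m; "finger_force": force on a finger pad.
Only numpy, scipy, OpenCV 4.12 (cv2) and the standard library are available. Lean on these libraries where they do the work, as an engineer would, in place of code of your own. Each camera call takes 0.05 s, during which the arm holds its last target. There are 200 camera calls.

TASK

Lay out the lacquer panels for the next round of eggshell inlay: clear the steel weight off the stand on to the middle of the cork mat, turn over every panel that lies face down on the low plywood stand (slide it past the stand's front edge to get hold of it), and draw the panel up out of the slotted drying rack, so that in the end every panel lies flat on the stand's board, eggshell face up, wholly on the board, not resting on another panel, the rack or the back lip. Leave the small jar and the white cup on the stand where they are.

Things in the scene. Friction and masses are not known exactly. Their poses are not given: they have to be found in the camera images.
- stand: low plywood stand, fixed: board 240 mm (x) by 660 mm (y), 20 mm thick, top 130 mm above the table; origin on the table under its centre; x points away from the robot: front edge at x = -120 mm. Open beneath the front edge (legs 75 mm back). A lip 8 mm high, 8 mm wide along the back edge. Four places for panels side by side, about 140 mm apart; place and yaw vary a little.
- rack: wooden drying rack fixed on the stand in one of the four places: base 150 (x) by 118 (y) by 8 mm, two grooved cheeks 58 mm high along its y sides, three upright slots 12 mm wide at x = -60, 0, 60 mm, open at the top. A panel stands in it on its 95 mm edge, on the base, facing the rack's +x or -x, its upper 48 mm free. Origin under the base centre.
- sheet: paper pattern sheet 120 by 100 mm stuck flat on the stand in the place that holds only the steel weight at the start; panels may be laid on it.
- weight: plain steel weight, a block 60 (x) by 45 (y) by 35 mm high, 0.6 kg, standing on the pattern sheet; origin under its centre.
- weight_mid (a point): centre of the steel weight.
- mat: cork mat 100 by 100 by 3 mm, fixed on the table beside the right (-y) end of the stand; the steel weight is put there; origin on the table under its centre.
- jar: small amber glass jar with black cap, radius 22 mm, 55 mm high, near the right back corner of the stand; leave it alone. Origin at its foot.
- dish: small white ceramic cup, radius 24 mm, 30 mm high, near the left back corner of the stand; leave it alone. Origin at its foot.
- panel_a: rigid lacquer panel 98 (x) by 95 (y) by 8 mm (z), 60 to 125 g; origin at the centre of its bare brown back; z points out of its face: black with a branch of cream eggshell chips. At the start it lies face down on the stand (z axis down), set back from the front edge. One or both of panel_a and panel_b are there.
- panel_b: rigid lacquer panel 98 (x) by 95 (y) by 8 mm (z), 60 to 125 g; origin at the centre of its bare brown back; z points out of its face: black with a branch of cream eggshell chips. At the start it lies face down on the stand (z axis down), set back from the front edge. One or both of panel_a and panel_b are there.
- panel_c: rigid lacquer panel 98 (x) by 95 (y) by 8 mm (z), 60 to 125 g; origin at the centre of its bare brown back; z points out of its face: black with a branch of cream eggshell chips. At the start it stands in a slot of the rack, its face towards or away from the robot. Just one of panel_c, panel_d and panel_e is there.
- panel_d: rigid lacquer panel 98 (x) by 95 (y) by 8 mm (z), 60 to 125 g; origin at the centre of its bare brown back; z points out of its face: black with a branch of cream eggshell chips. At the start it stands in a slot of the rack, its face towards or away from the robot. Just one of panel_c, panel_d and panel_e is there.
- panel_e: rigid lacquer panel 98 (x) by 95 (y) by 8 mm (z), 60 to 125 g; origin at the centre of its bare brown back; z points out of its face: black with a branch of cream eggshell chips. At the start it stands in a slot of the rack, its face towards or away from the robot. Just one of panel_c, panel_d and panel_e is there.

How it is judged:
At the end, for the whole second after the job is handed in: Every panel present lies flat (0.06 rad) and still on the stand's board, eggshell face up, its centre at least 47 mm from the front and side edges and 37 mm from the back lip; the steel weight rests on the cork mat, its centre within 35 mm of the mat's (angle between each of panel_a, panel_b, panel_c, panel_d, panel_e's own z axis and vertical below 0.06 rad and linear speed of each of panel_a, panel_b, panel_c, panel_d, panel_e, weight below 0.02 m/s and x of panel_a in the frame of stand between -0.073 and 0.075 m and y of panel_a in the frame of stand between -0.283 and 0.283 m and z of panel_a in the frame of stand between 0.126 and 0.134 m and x of panel_b in the frame of stand between -0.073 and 0.075 m and y of panel_b in the frame of stand between -0.283 and 0.283 m and z of panel_b in the frame of stand between 0.126 and 0.134 m and x of panel_c in the frame of stand between -0.073 and 0.075 m and y of panel_c in the frame of stand between -0.283 and 0.283 m and z of panel_c in the frame of stand between 0.126 and 0.134 m and x of panel_d in the frame of stand between -0.073 and 0.075 m and y of panel_d in the frame of stand between -0.283 and 0.283 m and z of panel_d in the frame of stand between 0.126 and 0.134 m and x of panel_e in the frame of stand between -0.073 and 0.075 m and y of panel_e in the frame of stand between -0.283 and 0.283 m and z of panel_e in the frame of stand between 0.126 and 0.134 m and horizontal distance between weight_mid and mat below 0.035 m and height (world z) of weight_mid below 0.04 m); the robot touches nothing.
It fails at once if the small jar or the white cup on the stand is shoved more than 40 mm (distance of any of jar, dish from where it was at the start of the episode above 0.04 m).
Of panel_a, panel_b only 1 to 2 are there at a start; the rules pass over those that are not, and their reading is None.
Of panel_c, panel_d, panel_e only 1 to 1 are there at a start; the rules pass over those that are not, and their reading is None.
At some moment in a run one of panel_a, panel_b, weight may be knocked a few centimetres aside while the robot is not near it.
Once in a run the grip may slacken for a moment while it holds something.
It also fails if it takes over 210 s, if anything falls off the work surface, if the arm or the gripper's body presses on something with over 40 N, if the wrist force passes 120 N, or if a joint passes its speed limit or range.

## Working session

There is one attempt and no reset: what is moved stays moved. The work goes in short steps, Python scripts to look and compute and a tool call to move; the robot and the scene stay as the last step left them, time stands still between calls to the robot, and variables do not carry over. Pictures are saved under pics/ and viewed, at most 14 in all, crops included, and the job is handed in when it is done.

Besides the shell and the picture viewer there is one more tool, called after "Call:" as a command line: name --pt "numbers of a row" for each row, then --argument value for the rest. servo_tool: Moves the arm, as the interface text tells. Scaled input: -1 to 1 covers 0.1 m each way for a shift and pi/2 rad each way for a turn. Its arguments: {"type":"object","properties":{"plan":{"type":"array","items":{"type":"array","items":{"type":"number"}}}},"required":["plan"]}

```bash
mkdir -p pics; ls
python3 - <<'E'
from bench import robot
import cv2,numpy as np
for n in("top","side"):
    im=robot.snapshot(n); cv2.imwrite(f"pics/{n}0.png",im[:,:,::-1])
    p=robot.camera_params(n); R=cv2.Rodrigues(np.array(p["rvec"]))[0]; print(n,np.array(p["camera_matrix"]).round(1).tolist(),"cam pos",(-R.T@np.array(p["tvec"]).ravel()).round(3),"fwd",R[2].round(3))
print(robot.get_obs())
E
```

```text
pics
top [[377.1, 0.0, 320.0], [0.0, 377.1, 201.0], [0.0, 0.0, 1.0]] cam pos [ 0.527 -0.071  1.286] fwd [ 0.055  0.012 -0.998]
side [[404.3, 0.0, 318.5], [0.0, 404.3, 198.6], [0.0, 0.0, 1.0]] cam pos [0.523 0.521 0.844] fwd [ 0.067 -0.642 -0.763]
{'time': 0.1, 'joint_positions': array([ 1.19191097e+00,  8.78907191e-02,  1.37211562e+00, -1.38457425e-05,
        1.68361663e+00, -1.03091964e-01]), 'qvel': array([ 0.00019064, -0.0013405 , -0.00375369, -0.00220932,  0.00051625,
        0.00131   ]), 'joint_torque': array([ 2.07583005e-03, -3.41252840e+01, -3.03300834e+01,  7.21187750e-02,
        3.04260955e-02, -7.31477326e-05]), 'tool_pos': array([0.14958265, 0.52872896, 0.19890965]), 'ee_rot': array([-3.13957170e+00, -1.95250887e-04,  2.86579752e+00]), 'wrist_force': array([0.18882527, 0.32172952, 0.5057986 ]), 'wrist_torque': array([-0.00144875,  0.05654818,  0.02293378]), 'finger_force': 0.0, 'width': 0.09396061613996991}
```

View pics/top0.png

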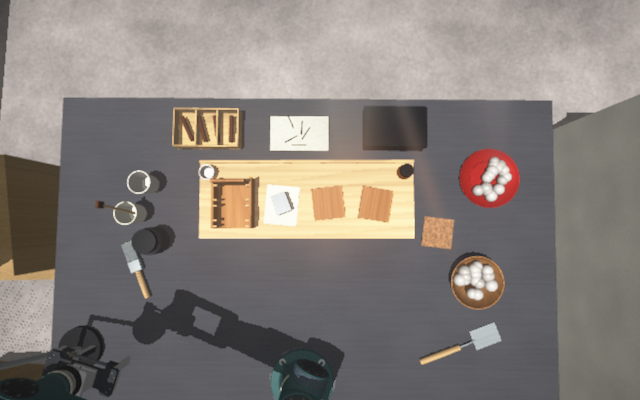

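View pics/side0.png

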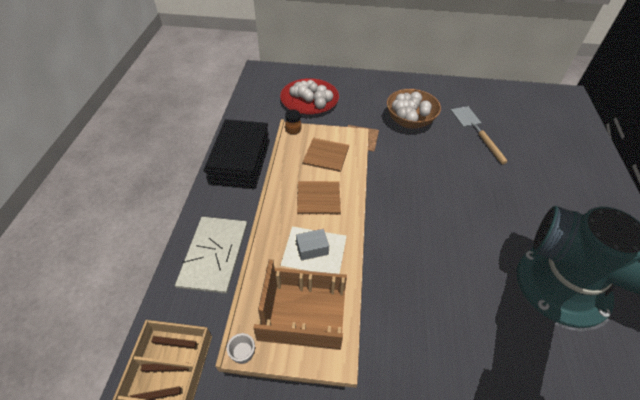

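The top view shows the stand from (199,160) to (414,239), with the rack at (233,203) and the sheet and weight at (282,204). Two brown-backed panels lie face down at (328,203) and (376,204), and the cork mat is at (438,233). In the side view a panel stands in the rear slot with its brown back towards the robot.

```bash
cat > h.py <<'E'
from bench import robot
import cv2,numpy as np
from scipy.spatial.transform import Rotation as Ro
def cam(n):
    p=robot.camera_params(n); return np.array(p["camera_matrix"]),cv2.Rodrigues(np.array(p["rvec"]))[0],np.array(p["tvec"]).ravel()
def w(n,uv,z):
    K,R,t=cam(n); d=R.T@np.linalg.solve(K,np.array([uv[0],uv[1],1.])); c=-R.T@t
    return c+d*(z-c[2])/d[2]
def px(n,P):
    K,R,t=cam(n); q=K@(R@np.array(P)+t); return q[:2]/q[2]
def crop(n,c,s,f,name,take=True):
    im=robot.snapshot(n); x,y=c; a,b=s
    o=cv2.resize(im[max(y-b,0):y+b,max(x-a,0):x+a],None,fx=f,fy=f,interpolation=cv2.INTER_CUBIC)
    cv2.imwrite("pics/"+name+".png",o[:,:,::-1])
E
python3 - <<'E'
from h import *
crop("top",(328,203),(133,60),3,"t1")
for k in["stand","rack","weight","panel_a","mat","panel_c"]:
    robot.snapshot("side")
    for n in("top","side"):
        for d in robot.find_in(k,n)[:3]:
            e=d["extent"]; print(k,n,np.round(e,1),round(d["conf"],2),w(n,e[:2],{"mat":.003,"weight":.165,"rack":.19,"panel_c":.2}.get(k,.138 if k!="stand" else .13)).round(3))
for u in[(199,160),(414,160),(199,239),(414,239)]: print(w("top",u,.13).round(3))
E
```

```text
stand top [303.9 198.1 214.1  79.7] 0.98 [ 0.599 -0.007  0.13 ]
stand side [291.1 254.1 149.4 264.8] 0.63 [0.624 0.077 0.13 ]
rack top [232.9 203.8  37.7  51. ] 0.97 [0.577 0.197 0.19 ]
rack side [316.8 196.3  46.   34.6] 0.72 [ 0.585 -0.035  0.19 ]
rack side [299.1 308.4  88.9  76.7] 0.55 [0.584 0.221 0.19 ]
weight top [283.8 203.1  21.3  22.2] 0.6 [0.582 0.051 0.165]
weight side [312.5 243.5  28.2  31.6] 0.56 [0.58  0.069 0.165]
panel_a top [328.2 201.2  33.8  37.5] 0.71 [ 0.59  -0.082  0.138]
panel_a top [374.8 204.9  33.5  34.9] 0.62 [ 0.58  -0.223  0.138]
panel_a top [227.1 182.4  38.9   7.8] 0.55 [0.645 0.229 0.138]
panel_a side [316.9 198.6  44.1  38.1] 0.9 [ 0.588 -0.072  0.138]
panel_a side [324.1 157.6  47.9  32.1] 0.82 [ 0.587 -0.208  0.138]
panel_a side [266.8 291.5  18.3  67. ] 0.79 [0.655 0.171 0.138]
mat top [437.1 233.9  29.5  36.9] 0.8 [ 0.491 -0.452  0.003]
mat side [371.1 139.2   9.9  21.7] 0.6 [ 0.462 -0.448  0.003]
panel_c top [328.2 201.2  33.8  37.5] 0.71 [ 0.587 -0.081  0.2  ]
panel_c top [374.8 204.9  33.5  34.9] 0.62 [ 0.577 -0.215  0.2  ]
panel_c top [227.1 182.4  38.9   7.8] 0.55 [0.638 0.213 0.2  ]
panel_c side [324.9 158.1  45.   32.5] 0.73 [ 0.579 -0.143  0.2  ]
panel_c side [319.4 199.3  39.1  34.2] 0.63 [ 0.577 -0.019  0.2  ]
[0.714 0.32  0.13 ]
[ 0.72  -0.345  0.13 ]
[0.471 0.313 0.13 ]
[ 0.478 -0.344  0.13 ]
```

View pics/t1.png

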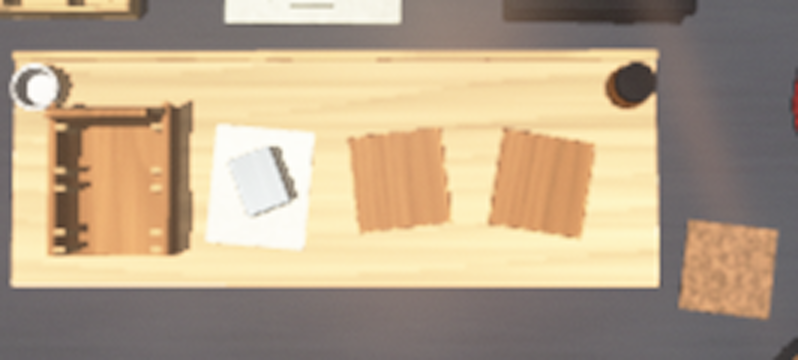

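The enlarged view shows the weight turned on the sheet at about crop (260,180), and the two panels slightly yawed at (400,180) and (542,182). Next I measure poses with masks.

```bash
cat >> h.py <<'E'
def rects(n,im,mask,z,lo,hi):
    out=[]
    for c in cv2.findContours(mask.astype(np.uint8),cv2.RETR_EXTERNAL,cv2.CHAIN_APPROX_NONE)[0]:
        a=cv2.contourArea(c)
        if lo<a<hi:
            q=np.array([w(n,u,z)[:2] for u in c[:,0]],np.float32)*1000
            out.append((cv2.minAreaRect(q),c[:,0].mean(0)))
    return out
E
python3 - <<'E'
from h import *
im=robot.snapshot("top"); hsv=cv2.cvtColor(im,cv2.COLOR_RGB2HSV).astype(int); H,S,V=hsv[...,0],hsv[...,1],hsv[...,2]
for u in[(281,204),(291,204),(328,203),(376,204),(350,203),(270,200),(438,233),(233,210)]: print(u,hsv[u[1],u[0]])
roi=np.zeros(H.shape,bool); roi[140:260,190:460]=1
m=roi&(S>115)&(H<18)&(V>90)
for r in rects("top",im,m,.138,300,3000): print("brown",np.round(r[0][0]),np.round(r[0][1]),round(r[0][2],1),r[1].round(1))
m=roi&(S<90)&(V<215)&(V>120)
for r in rects("top",im,m,.165,60,3000): print("grey",np.round(r[0][0]),np.round(r[0][1]),round(r[0][2],1),r[1].round(1))
E
```

```text
(281, 204) [ 90   2 239]
(291, 204) [ 18  43 155]
(328, 203) [ 14 125 228]
(376, 204) [ 14 133 221]
(350, 203) [ 22  68 253]
(270, 200) [ 24   5 253]
(438, 233) [ 14 114 224]
(233, 210) [ 14 130 227]
brown [ 501. -399.] [62. 83.] 84.3 [431.8 233.9]
brown [ 584. -225.] [93. 97.] 81.3 [375.  203.7]
brown [586. -81.] [96. 93.] 6.9 [328.  202.5]
brown [584. 217.] [153. 126.] 1.2 [227.5 200.9]
grey [447. -69.] [ 59. 216.] 0.6 [323.2 245.5]
grey [ 648. -370.] [152.  26.] 15.7 [425.4 181.4]
grey [710.  -9.] [103. 650.] 8.3 [295.2 158.6]
```

Run:
```python
from h import *
im=robot.snapshot("top"); hsv=cv2.cvtColor(im,cv2.COLOR_RGB2HSV).astype(int); H,S,V=hsv[...,0],hsv[...,1],hsv[...,2]
print(V[188:218:2,268:298:2]); print(H[188:218:2,268:298:2])
m=(V<247)&(S<25)&(V>200); m[:188]=0;m[218:]=0;m[:,:268]=0;m[:,298:]=0
for r in rects("top",im,m,.165,60,3000): print("grey",np.round(r[0][0]),np.round(r[0][1]),round(r[0][2],1),r[1].round(1))
```

```text
[[253 253 253 253 253 253 253 253 253 253 253 253 253 253 254]
 [253 253 253 253 253 253 253 253 253 253 253 254 253 253 253]
 [253 254 253 253 253 253 245 239 204 153 214 253 253 254 253]
 [253 253 253 250 242 234 239 234 236 130 159 253 253 253 254]
 [253 252 228 234 234 235 236 235 237 189 156 250 254 254 253]
 [253 249 241 236 234 235 238 237 236 224 142 214 253 253 253]
 [253 253 234 236 235 237 238 238 236 240 150 160 253 253 253]
 [253 253 246 240 237 237 237 240 238 238 195 153 214 253 253]
 [253 253 253 237 238 237 239 241 239 238 240 132 158 253 253]
 [253 253 253 243 240 239 240 241 241 239 240 171 158 248 253]
 [252 252 253 246 242 240 240 241 242 239 240 221 145 235 253]
 [253 253 253 252 237 242 241 241 243 243 225 208 241 253 253]
 [252 253 253 252 248 243 241 240 204 212 241 253 253 253 253]
 [252 252 253 252 247 235 185 236 249 253 252 253 252 253 253]
 [253 253 253 253 253 253 252 253 252 252 253 253 252 253 250]]
[[25 25 26 25 26 26 26 26 25 25 26 30 30 30 24]
 [30 30 30 26 30 30 26 30 30 30 30 25 30 25 30]
 [30 24 30 30 30 30 23 30 50 19 22 30 30 24 30]
 [30 30 30 27 26 45 80 75 80 17 19 30 25 30 24]
 [30 26 38 90 90 80 75 90 80 30 19 25 24 25 30]
 [26 25 90 70 80 75 90 75 75 75 18 21 30 30 30]
 [25 25 30 75 90 80 90 75 75 75 20 18 25 25 30]
 [25 26 25 75 90 75 90 90 75 90 38 18 20 30 26]
 [23 26 25 60 80 90 80 80 75 75 80 16 17 25 25]
 [26 26 25 30 80 90 90 80 80 80 75 17 18 23 26]
 [26 26 26 24 80 90 90 90 90 75 90 60 18 22 23]
 [26 26 26 26 40 80 80 90 80 90 75 30 24 26 26]
 [26 21 23 26 23 90 90 90 50 22 24 26 23 26 23]
 [27 26 23 26 26 60 21 23 25 26 26 26 26 26 23]
 [26 26 26 26 23 23 26 26 26 26 26 25 26 26 24]]
grey [583.  56.] [65. 57.] 21.2 [282.4 203.8]
```

Call:
servo_tool --pt "0 0 -0.6 0 0 0 94" --pt "0 0 -0.8 0 0 0 94" --pt "0 0 -0.8 0 0 0 94"

```text
time: 1.4
tool_pos: [0.1506, 0.5314, 0.2884]
ee_rot: [3.128, 0.001, 2.866]
wrist_force: [0.1, 0.7, 1.2]
width: 0.0941
finger_force: 0.0
```

Call:
servo_tool --pt "-0.4 0 0 0 0 0 94" --pt "-0.8 0 0 0 0 0 94" --pt "-1 0 0 0 0 0 94" --pt "-1 0 0 0 0 0 94"

```text
time: 1.73
tool_pos: [0.2497, 0.5008, 0.2796]
ee_rot: [-3.141, 0.002, 2.86]
wrist_force: [0.8, 0.3, 0.7]
width: 0.0938
finger_force: 0.0
```

```bash
cat >> h.py <<'E'
def go(*targets,start=None):
    """targets: (x,y,z,rpy); prints per-call rows (tool frame, scaled)"""
    if start is None:
        o=robot.get_obs(); start=(o["tool_pos"],o["ee_rot"])
        with open("log.txt","a") as f: f.write(repr([list(o["joint_positions"]),list(o["tool_pos"]),list(o["ee_rot"])])+"\n")
        print("at",o["tool_pos"].round(4),o["ee_rot"].round(3),"q",o["joint_positions"].round(2),"F",o["wrist_force"].round(1),"w",round(o["width"],4),round(o["finger_force"],1),"t",round(o["time"],1))
    p,R=np.array(start[0]),Ro.from_euler("xyz",start[1])
    for t in targets:
        P,RT=np.array(t[:3]),Ro.from_euler("xyz",t[3])
        while True:
            s=R.inv().apply(P-p)/.1; v=(R.inv()*RT).as_rotvec()/(np.pi/2)
            k=min(1,1/max(1e-9,abs(s).max()),.9/max(1e-9,np.linalg.norm(v)))
            rows=int(np.ceil(max(np.linalg.norm(s*k)*100/41.7,np.linalg.norm(v*k)*90/7.16)))
            print("  row",(s*k).round(3).tolist()+(v*k).round(3).tolist(),"n>=",rows)
            p=p+R.apply(s*k*.1); R=R*Ro.from_rotvec(v*k*np.pi/2)
            if k==1: break
    
D=lambda yaw:(np.pi,0,yaw)
E
python3 - <<'E'
from h import *
go((.42,.3,.295,D(1.6)),(.583,.056,.25,D(.38)),(.583,.056,.155,D(.38)))
E
```

```text
at [0.2497 0.5008 0.2796] [-3.141e+00  2.000e-03  2.860e+00] q [ 1.01  0.11  1.19 -0.    1.84 -0.28] F [0.8 0.3 0.7] w 0.0938 0.0 t 1.7
  row [-1.0, -0.664, -0.068, 0.0, 0.0, 0.366] n>= 5
  row [-1.0, -0.012, -0.057, 0.0, 0.0, 0.305] n>= 4
  row [-0.386, 0.195, -0.025, 0.0, 0.0, 0.132] n>= 2
  row [-1.0, 0.627, 0.181, -0.0, -0.0, 0.312] n>= 4
  row [-0.573, 1.0, 0.177, -0.0, -0.0, 0.305] n>= 4
  row [-0.025, 0.601, 0.092, -0.0, -0.0, 0.159] n>= 3
  row [0.0, -0.0, 0.95, -0.0, -0.0, 0.0] n>= 3
```

Call:
servo_tool --pt "-1.0 -0.66 -0.07 0 0 0.37 94" --pt "-1.0 -0.66 -0.07 0 0 0.37 94" --pt "-1.0 -0.66 -0.07 0 0 0.37 94" --pt "-1.0 -0.66 -0.07 0 0 0.37 94" --pt "-1.0 -0.66 -0.07 0 0 0.37 94" --pt "-1.0 -0.66 -0.07 0 0 0.37 94"

```text
time: 2.23
tool_pos: [0.3242, 0.4112, 0.2873]
ee_rot: [3.141, -0.001, 2.283]
wrist_force: [0.5, -0.2, -0.5]
width: 0.094
finger_force: 0.0
```

Call:
servo_tool --pt "-1.0 0 -0.05 0 0 0.3 94" --pt "-1.0 0 -0.05 0 0 0.3 94" --pt "-1.0 0 -0.05 0 0 0.3 94" --pt "-1.0 0 -0.05 0 0 0.3 94" --pt "-1.0 0 -0.05 0 0 0.3 94"

```text
time: 2.65
tool_pos: [0.3898, 0.3356, 0.2921]
ee_rot: [3.141, -0.001, 1.813]
wrist_force: [-0.5, 0.5, 0.1]
width: 0.0938
finger_force: 0.0
```

Call:
servo_tool --pt "-0.4 0.2 0 0 0 0.13 94" --pt "-0.4 0.2 0 0 0 0.13 94" --pt "-0.4 0.2 0 0 0 0.13 94" --pt "-0.4 0.2 0 0 0 0.13 94"

```text
time: 2.98
tool_pos: [0.4181, 0.3025, 0.2919]
ee_rot: [-3.141, -0.001, 1.615]
wrist_force: [-0.2, -0.6, -0.1]
width: 0.0939
finger_force: 0.0
```

Call:
servo_tool --pt "-1.0 0.63 0.18 0 0 0.31 94" --pt "-1.0 0.63 0.18 0 0 0.31 94" --pt "-1.0 0.63 0.18 0 0 0.31 94" --pt "-1.0 0.63 0.18 0 0 0.31 94" --pt "-1.0 0.63 0.18 0 0 0.31 94"

```text
time: 3.4
tool_pos: [0.4855, 0.2041, 0.2732]
ee_rot: [-3.14, 0.0, 1.123]
wrist_force: [0.2, -0.0, 0.3]
width: 0.094
finger_force: 0.0
```

Call:
servo_tool --pt "-0.57 1.0 0.18 0 0 0.3 94" --pt "-0.57 1.0 0.18 0 0 0.3 94" --pt "-0.57 1.0 0.18 0 0 0.3 94" --pt "-0.57 1.0 0.18 0 0 0.3 94" --pt "-0.57 1.0 0.18 0 0 0.3 94"

```text
time: 3.82
tool_pos: [0.5509, 0.1101, 0.2553]
ee_rot: [-3.14, 0.001, 0.655]
wrist_force: [0.3, 0.2, 0.3]
width: 0.094
finger_force: 0.0
```

Call:
servo_tool --pt "0 0.6 0.09 0 0 0.16 94" --pt "0 0.6 0.09 0 0 0.16 94" --pt "0 0.6 0.09 0 0 0.16 94" --pt "0 0.6 0.09 0 0 0.16 94" --pt "0 0.6 0.09 0 0 0.16 94"

```text
time: 4.23
tool_pos: [0.5867, 0.064, 0.2478]
ee_rot: [-3.141, -0.001, 0.407]
wrist_force: [0.1, 0.3, -0.7]
width: 0.0936
finger_force: 0.0
```

Run:
```python
from h import *
go((.583,.056,.155,D(.38)))
crop("side",(310,240),(100,75),4,"s1")
```

```text
at [0.5867 0.064  0.2478] [-3.141e+00 -1.000e-03  4.070e-01] q [0.01 0.17 1.18 0.   1.79 1.18] F [ 0.1  0.3 -0.7] w 0.0936 0.0 t 4.2
  row [-0.067, 0.059, 0.928, -0.001, -0.001, 0.017] n>= 3
```

View pics/s1.png

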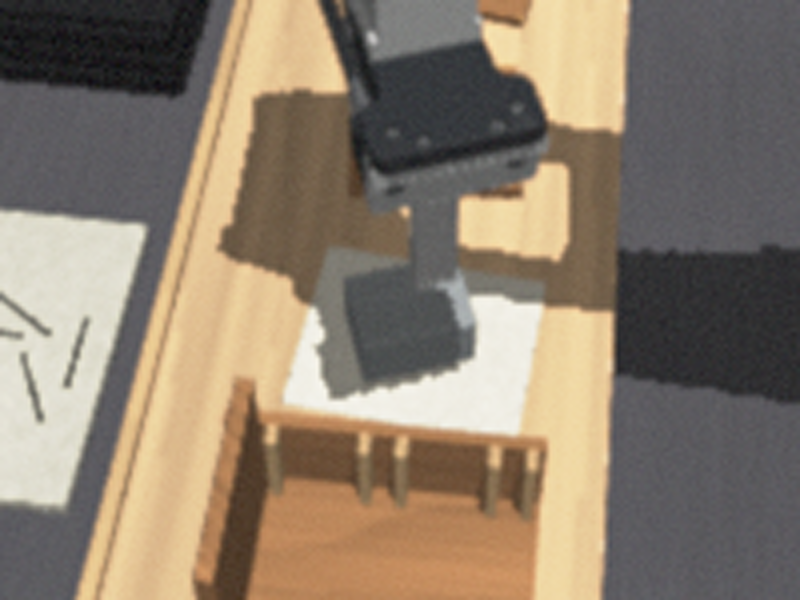

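The side view shows the fingers above the weight, which is at crop (410,330), roughly centred and clear of the rack cheek. I'll descend and grip.

Call:
servo_tool --pt "-0.05 0.06 0.4 0 0 0.02 94" --pt "-0.05 0.06 0.7 0 0 0.02 94" --pt "-0.05 0.06 0.85 0 0 0.02 94" --pt "-0.05 0.06 0.92 0 0 0.02 94" --pt "-0.05 0.06 0.92 0 0 0.02 94" --pt "-0.05 0.06 0.92 0 0 0.02 0" --pt "-0.05 0.06 0.92 0 0 0.02 0" --pt "-0.05 0.06 0.92 0 0 0.02 0" --pt "-0.05 0.06 0.92 0 0 0.02 0" --pt "-0.05 0.06 0.92 0 0 0.02 0" --pt "-0.05 0.06 0.92 0 0 0.02 0" --pt "-0.05 0.06 0.92 0 0 0.02 0"

```text
time: 5.28
tool_pos: [0.5846, 0.0563, 0.1556]
ee_rot: [-3.137, -0.001, 0.369]
wrist_force: [-1.5, 6.1, 1.6]
width: 0.0508
finger_force: 2.9
```

Run:
```python
from h import *
go((.583,.056,.24,D(.38)),(.495,-.448,.24,D(-.8)),(.495,-.448,.06,D(-.8)),(.495,-.448,.03,D(-.8)))
im=robot.snapshot("top"); hsv=cv2.cvtColor(im,cv2.COLOR_RGB2HSV).astype(int); H,S,V=hsv[...,0],hsv[...,1],hsv[...,2]
roi=np.zeros(H.shape,bool); roi[205:260,416:465]=1
for r in rects("top",im,roi&(S>60)&(H<20)&(V>110),.003,300,3000): print("mat",np.round(r[0][0]),np.round(r[0][1]),round(r[0][2],1),r[1].round(1))
```

```text
at [0.5846 0.0563 0.1556] [-3.137e+00 -1.000e-03  3.690e-01] q [-0.    0.18  1.35  0.    1.61  1.2 ] F [-1.5  6.1  1.6] w 0.0508 2.9 t 5.3
  row [-0.015, -0.007, -0.844, -0.003, -0.001, -0.007] n>= 3
  row [-0.617, 1.0, 0.0, 0.0, -0.0, 0.173] n>= 3
  row [-0.29, 1.0, 0.0, 0.0, -0.0, 0.153] n>= 3
  row [-0.042, 1.0, 0.0, 0.0, -0.0, 0.147] n>= 3
  row [0.191, 1.0, 0.0, 0.0, -0.0, 0.149] n>= 3
  row [0.362, 0.803, 0.0, 0.0, -0.0, 0.129] n>= 3
  row [-0.0, -0.0, 1.0, -0.0, 0.0, -0.0] n>= 3
  row [0.0, -0.0, 0.8, -0.0, 0.0, 0.0] n>= 2
  row [0.0, -0.0, 0.3, -0.0, -0.0, -0.0] n>= 1
mat [ 496. -453.] [103. 103.] 83.4 [437.3 232.3]
```

Call:
servo_tool --pt "0 0 0 0 0 0 0" --pt "0 0 0 0 0 0 0" --pt "0 0 0 0 0 0 0" --pt "0 0 0 0 0 0 0"

```text
time: 5.67
tool_pos: [0.5845, 0.0566, 0.1555]
ee_rot: [-3.137, -0.001, 0.37]
wrist_force: [-1.7, 5.1, 2.2]
width: 0.0443
finger_force: 30.0
```

Call:
servo_tool --pt "0 0 -0.2 0 0 0 0" --pt "0 0 -0.5 0 0 0 0" --pt "0 0 -0.85 0 0 0 0" --pt "0 0 -0.85 0 0 0 0"

```text
time: 6.0
tool_pos: [0.5876, 0.054, 0.2465]
ee_rot: [3.137, -0.01, 0.368]
wrist_force: [1.7, 0.3, -3.2]
width: 0.0444
finger_force: 30.0
```

Call:
servo_tool --pt "-0.62 1 0 0 0 0.17 0" --pt "-0.62 1 0 0 0 0.17 0" --pt "-0.62 1 0 0 0 0.17 0" --pt "-0.62 1 0 0 0 0.17 0"

```text
time: 6.33
tool_pos: [0.5609, -0.0681, 0.2363]
ee_rot: [3.137, 0.007, 0.093]
wrist_force: [1.0, 0.2, -6.1]
width: 0.0442
finger_force: 30.0
```

Call:
servo_tool --pt "-0.3 1 0 0 0 0.15 0" --pt "-0.3 1 0 0 0 0.15 0" --pt "-0.3 1 0 0 0 0.15 0" --pt "-0.3 1 0 0 0 0.15 0"

```text
time: 6.67
tool_pos: [0.5413, -0.1686, 0.2362]
ee_rot: [3.139, 0.005, -0.141]
wrist_force: [-0.4, -0.2, -6.1]
width: 0.0437
finger_force: 30.0
```

Call:
servo_tool --pt "-0.04 1 0 0 0 0.15 0" --pt "-0.04 1 0 0 0 0.15 0" --pt "-0.04 1 0 0 0 0.15 0" --pt "-0.04 1 0 0 0 0.15 0"

```text
time: 7.0
tool_pos: [0.5243, -0.2659, 0.2362]
ee_rot: [3.14, 0.005, -0.375]
wrist_force: [0.3, 0.3, -5.7]
width: 0.0443
finger_force: 30.0
```

Call:
servo_tool --pt "0.19 1 0 0 0 0.15 0" --pt "0.19 1 0 0 0 0.15 0" --pt "0.19 1 0 0 0 0.15 0" --pt "0.19 1 0 0 0 0.15 0"

```text
time: 7.33
tool_pos: [0.5061, -0.3656, 0.2362]
ee_rot: [3.14, 0.004, -0.61]
wrist_force: [1.0, 0.6, -6.3]
width: 0.0442
finger_force: 30.0
```

Call:
servo_tool --pt "0.36 0.8 0 0 0 0.13 0" --pt "0.36 0.8 0 0 0 0.13 0" --pt "0.36 0.8 0 0 0 0.13 0" --pt "0.36 0.8 0 0 0 0.13 0" --pt "0.36 0.8 0 0 0 0.13 0"

```text
time: 7.75
tool_pos: [0.4921, -0.4472, 0.2376]
ee_rot: [-3.14, 0.004, -0.808]
wrist_force: [0.1, 0.9, -6.1]
width: 0.0439
finger_force: 30.0
```

Run:
```python
from h import *
go((.496,-.453,.06,D(-.8)),(.496,-.453,.029,D(-.8)))
```

```text
at [ 0.4921 -0.4472  0.2376] [-3.14   0.004 -0.808] q [-0.82  0.35  0.98  0.    1.81  1.56] F [ 0.1  0.9 -6.1] w 0.0439 30.0 t 7.8
  row [0.043, 0.008, 1.0, -0.001, 0.002, -0.003] n>= 3
  row [0.032, 0.006, 0.775, -0.001, 0.001, -0.002] n>= 2
  row [-0.0, -0.0, 0.31, -0.0, -0.0, -0.0] n>= 1
```

Call:
servo_tool --pt "0.05 0.01 0.4 0 0 0 0" --pt "0.05 0.01 0.8 0 0 0 0" --pt "0.05 0.01 1 0 0 0 0" --pt "0.05 0.01 1 0 0 0 0"

```text
time: 8.08
tool_pos: [0.4923, -0.4472, 0.131]
ee_rot: [-3.14, 0.017, -0.807]
wrist_force: [-0.9, 1.5, -8.1]
width: 0.0444
finger_force: 30.0
```

Call:
servo_tool --pt "0.03 0 0.4 0 0 0 0" --pt "0.03 0 0.8 0 0 0 0" --pt "0.03 0 0.9 0 0 0 0" --pt "0.03 0 0.98 0 0 0 0" --pt "0.03 0 1.0 0 0 0 0" --pt "0.03 0 1.0 0 0 0 0"

```text
time: 8.58
tool_pos: [0.498, -0.4562, 0.0431]
ee_rot: [-3.141, -0.005, -0.809]
wrist_force: [-0.3, -0.2, 0.1]
width: 0.0401
finger_force: 0.0
```

Call:
servo_tool --pt "0 0 -0.5 0 0 0 94" --pt "0 0 -1 0 0 0 94" --pt "0 0 -1 0 0 0 94" --pt "0 0 -1 0 0 0 94" --pt "0 0 -1 0 0 0 94"

```text
time: 9.0
tool_pos: [0.4989, -0.4578, 0.1482]
ee_rot: [3.142, -0.014, -0.81]
wrist_force: [-0.6, -0.1, -0.1]
width: 0.0699
finger_force: 0.0
```

Call:
servo_tool --pt "-1 0 -1 0 0 0 94" --pt "-1 0 -1 0 0 0 94" --pt "-1 0 -1 0 0 0 94" --pt "-1 0 -1 0 0 0 94" --pt "-1 0 -1 0 0 0 94"

```text
time: 9.42
tool_pos: [0.4277, -0.3828, 0.2464]
ee_rot: [-3.142, -0.01, -0.81]
wrist_force: [1.2, 0.1, 0.4]
width: 0.094
finger_force: 0.0
```

Run:
```python
from h import *
go()
a=robot.snapshot("top");b=robot.snapshot("side")
A=cv2.resize(a[195:275,390:490],None,fx=4,fy=4);B=cv2.resize(b[100:180,330:430],None,fx=4,fy=4)
cv2.imwrite("pics/w1.png",np.hstack([A,B])[:,:,::-1])
```

```text
at [ 0.4277 -0.3828  0.2464] [-3.142 -0.01  -0.81 ] q [-0.83  0.13  1.23  0.    1.77  1.55] F [1.2 0.1 0.4] w 0.094 0.0 t 9.4
```

View pics/w1.png

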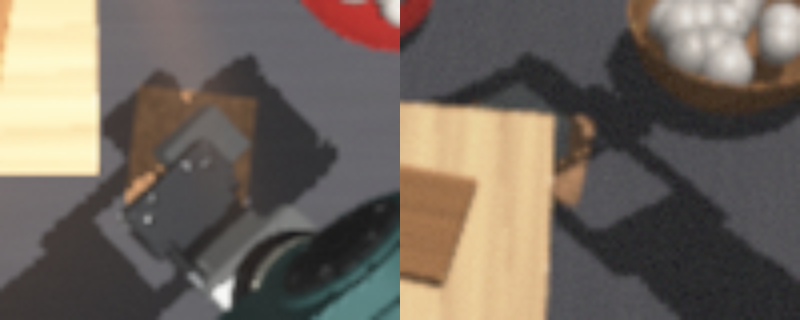

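The weight is on the mat, with its top at crop (205,140) in the top view; it dropped a few cm when the grip slackened. I'll check it again later. Now a few wrist tilts in free space to identify the kinematics.

Call:
servo_tool --pt "0 0 -0.5 0 0.4 0 94" --pt "0 0 -0.5 0 0.4 0 94" --pt "0 0 -0.5 0 0.4 0 94" --pt "0 0 -0.5 0 0.4 0 94" --pt "0 0 -0.5 0 0.4 0 94" --pt "0 0 -0.5 0 0.4 0 94" --pt "0 0 -0.5 0 0.4 0 94"

```text
time: 10.1
tool_pos: [0.426, -0.3814, 0.2845]
ee_rot: [-3.141, -0.619, -0.81]
wrist_force: [0.1, 0.0, 0.2]
width: 0.094
finger_force: 0.0
```

```bash
python3 -c "
from h import *
go()"
```

```text
at [ 0.426  -0.3814  0.2845] [-3.141 -0.619 -0.81 ] q [-0.84 -0.34  1.71  0.02  1.15  1.54] F [0.1 0.  0.2] w 0.094 0.0 t 10.1
```

Call:
servo_tool --pt "0 0 0 0.5 0 0 94" --pt "0 0 0 0.5 0 0 94" --pt "0 0 0 0.5 0 0 94" --pt "0 0 0 0.5 0 0 94" --pt "0 0 0 0.5 0 0 94" --pt "0 0 0 0.5 0 0 94" --pt "0 0 0 0.5 0 0 94" --pt "0 0 0 0.5 0 0 94"

```text
time: 10.77
tool_pos: [0.4263, -0.3886, 0.2873]
ee_rot: [-2.352, -0.622, -0.815]
wrist_force: [-0.0, 0.8, -0.9]
width: 0.0942
finger_force: 0.0
```

```bash
python3 -c "
from h import *
go()"
cat > fit.py <<'E'
import numpy as np,ast
from scipy.optimize import least_squares
from scipy.spatial.transform import Rotation as Ro
D=[ast.literal_eval(l) for l in open("log.txt")]
D.append([[1.19191097,.08789,1.37211562,0,1.68361663,-.10309],[.14958,.52873,.19891],[-3.1396,-.0002,2.8658]])
Rx=lambda a:Ro.from_rotvec([a,0,0]);Ry=lambda a:Ro.from_rotvec([0,a,0]);Rz=lambda a:Ro.from_rotvec([0,0,a])
RT=Rz(np.pi/2)  # tool offset
def fk(q,p,s4=1,s6=1):
    a1,h,c,L2,e,L3,d6=p
    R=Rz(q[0]); P=R.apply([a1,c,h])
    R=R*Ry(q[1]); P=P+R.apply([0,0,L2])
    R=R*Ry(q[2]); P=P+R.apply([e,0,L3])
    R=R*Rz(s4*q[3])*Ry(q[4])
    R=R*Rz(s6*q[5])*RT; P=P+R.apply([0,0,d6])
    return P,R
def res(p,s4,s6):
    o=[]
    for q,x,r in D:
        P,R=fk(q,p,s4,s6); o+=list(P-x)+list(.2*(R.inv()*Ro.from_euler("xyz",r)).as_rotvec())
    return np.array(o)
if __name__=="__main__":
  for s4 in(1,-1):
    for s6 in(1,-1):
        f=least_squares(res,[0,.3,.05,.35,0,.35,.2],args=(s4,s6)); print(s4,s6,f.x.round(4),np.abs(f.fun).max().round(4), f.fun.reshape(-1,6)[-2:].round(4).tolist() if f.cost<.1 else "")
E
python3 fit.py
```

```text
at [ 0.4263 -0.3886  0.2873] [-2.352 -0.622 -0.815] q [-1.39 -0.05  1.64  0.96  1.6   0.74] F [-0.   0.8 -0.9] w 0.0942 0.0 t 10.8Traceback (most recent call last):
  File "fit.py", line 4, in <module>
    D=[ast.literal_eval(l) for l in open("log.txt")]
       ~~~~~~~~~~~~~~~~^^^
    return _convert(node_or_string)
    return list(map(_convert, node.elts))
    return list(map(_convert, node.elts))
    return _convert_signed_num(node)
    return _convert_num(node)
    _raise_malformed_node(node)
    ~~~~~~~~~~~~~~~~~~~~~^^^^^^
    raise ValueError(msg + f': {node!r}')
ValueError: malformed node or string on line 1: <ast.Call object at 0x7fdb8f42ff10>
```

```bash
sed -i 's/ast.literal_eval(l)/eval(l,{"np":np})/' fit.py; python3 fit.py
```

```text
1 1 [-0.      0.1526  0.0566  0.449   0.1007  0.4998  0.3561] 0.0 [[-0.0, 0.0, 0.0, 0.0, 0.0, -0.0], [-0.0, 0.0, 0.0, -0.0, -0.0, -0.0]]
1 -1 [-0.      0.1526  0.0566  0.449   0.1007  0.4998  0.3561] 0.6222 
-1 1 [ 0.5999  0.5728  0.0736 -0.0571  0.4484 -0.0863 -0.1946] 0.2842 
-1 -1 [ 0.5999  0.5728  0.0736 -0.0571  0.4484 -0.0863 -0.1946] 0.6221
```

```bash
cat > ik.py <<'E'
from fit import *
Pm=[0,.1526,.0566,.449,.1007,.4998,.3561]
lo=np.array([-3.1,-.76,.27,-1.08,.17,-2.57]);hi=np.array([3.1,2.03,2.55,4.22,2.65,2.57])
def sols(P,R,m=.03):
    """closed-form, spherical wrist; all solutions inside limits with margin m"""
    a1,h,c,L2,e,L3,d6=Pm; W=np.array(P)-R.apply([0,0,d6]); out=[]
    rr=W[0]**2+W[1]**2-c*c
    if rr<0: return out
    for sg in(1,-1):
        r=sg*np.sqrt(rr); q1=np.arctan2(W[1],W[0])-np.arctan2(c,r); z=W[2]-h; F=np.hypot(e,L3)
        cb=(r*r+z*z-L2*L2-F*F)/(2*L2*F)
        if abs(cb)>1: continue
        for b in(np.arccos(cb),-np.arccos(cb)):
            q3=b-np.arctan2(e,L3)
            q2=np.arctan2(r,z)-np.arctan2(F*np.sin(b),L2+F*np.cos(b))
            M=((Rz(q1)*Ry(q2+q3)).inv()*R*RT.inv()).as_matrix()
            for s in(1,-1):
                q5=s*np.arccos(np.clip(M[2,2],-1,1)); q4=np.arctan2(s*M[1,2],s*M[0,2]); q6=np.arctan2(s*M[2,1],-s*M[2,0])
                for k4 in(0,2*np.pi):
                    q=np.array([q1,q2,q3,q4+k4,q5,q6]); q[0]=(q[0]+np.pi)%(2*np.pi)-np.pi; q[1]=(q[1]+np.pi)%(2*np.pi)-np.pi; q[2]=(q[2]+np.pi)%(2*np.pi)-np.pi
                    if (q>lo+m).all() and (q<hi-m).all(): out.append(q)
    return out
def ori(psi,s,tau):
    """tool z heading psi pitched down tau, closing axis y in the vertical plane, s=+1 y up"""
    psi,tau=np.radians([psi,tau]); z=np.array([np.cos(psi)*np.cos(tau),np.sin(psi)*np.cos(tau),-np.sin(tau)])
    y=s*np.array([np.cos(psi)*np.sin(tau),np.sin(psi)*np.sin(tau),np.cos(tau)])
    return Ro.from_matrix(np.column_stack([np.cross(y,z),y,z]))
if __name__=="__main__":
    for q,x,r in D:
        ss=sols(x,Ro.from_euler("xyz",r)); print(min([np.abs(s-q).max() for s in ss],default=9).round(4),end=" ")
    print()
    for nm,y in(("P2",-.225),("P1",-.08),("sheet",.06)):
      for kind,tau,X,Z in(("grasp",0,.452,.134),("place",30,.48,.16),("place",45,.5,.17)):
        for s in(1,-1):
            ok=[]
            for psi in range(-120,121,15):
                S=sols([X,y,Z],ori(psi,s,tau))
                if S: ok.append((psi,[np.round(v[[0,3,5]],1).tolist() for v in S][:2]))
            print(nm,kind,tau,s,ok)
E
python3 ik.py
```

```text
0.0001 0.0001 0.0001 0.0001 0.0001 0.0001 0.0001 0.0001 
P2 grasp 0 1 [(0, [[-1.4, 1.7, -2.5]]), (15, [[-1.4, 1.5, -2.5]]), (30, [[-1.4, 1.3, -2.4]]), (45, [[-1.3, 1.2, -2.4]]), (60, [[-1.2, 1.1, -2.3]]), (75, [[-1.1, 1.0, -2.3]]), (90, [[-1.0, 1.0, -2.3]]), (105, [[-0.9, 0.9, -2.4]])]
P2 grasp 0 -1 [(0, [[-1.4, 1.7, 0.6]]), (15, [[-1.4, 1.5, 0.7]]), (30, [[-1.4, 1.3, 0.7]]), (45, [[-1.3, 1.2, 0.8]]), (60, [[-1.2, 1.1, 0.8]]), (75, [[-1.1, 1.0, 0.8]]), (90, [[-1.0, 1.0, 0.8]]), (105, [[-0.9, 0.9, 0.8]])]
P2 place 30 1 [(-120, [[-0.0, -0.9, 2.1]]), (-105, [[0.0, -1.0, 2.0]]), (-45, [[-0.2, -1.0, 1.2]]), (-30, [[-0.6, 0.1, -0.1]]), (-15, [[-0.9, 1.0, -1.2]]), (0, [[-1.1, 1.1, -1.6]]), (15, [[-1.2, 1.1, -1.8]]), (30, [[-1.2, 1.0, -1.9]]), (45, [[-1.1, 1.0, -2.0]]), (60, [[-1.1, 0.9, -2.1]]), (75, [[-1.0, 0.8, -2.2]]), (90, [[-0.9, 0.7, -2.3]]), (105, [[-0.8, 0.6, -2.4]])]
P2 place 30 -1 [(-120, [[-0.0, -0.9, -1.1]]), (-105, [[0.0, -1.0, -1.2]]), (-45, [[-0.2, -1.0, -2.0]]), (-15, [[-0.9, 1.0, 1.9]]), (0, [[-1.1, 1.1, 1.6]]), (15, [[-1.2, 1.1, 1.3]]), (30, [[-1.2, 1.0, 1.2]]), (45, [[-1.
[... 4523 characters left out ...]
), (0, [[0.0, -0.0, 0.0]]), (15, [[-0.2, 0.5, -0.7]]), (30, [[-0.4, 0.7, -1.1]]), (45, [[-0.5, 0.8, -1.5]]), (60, [[-0.5, 0.8, -1.7]]), (75, [[-0.5, 0.8, -1.9]]), (90, [[-0.5, 0.7, -2.0]]), (105, [[-0.4, 0.6, -2.2]]), (120, [[-0.3, 0.5, -2.3]])]
sheet place 45 -1 [(-120, [[0.3, -0.6, -0.8]]), (-105, [[0.4, -0.6, -1.0]]), (-90, [[0.5, -0.7, -1.1]]), (-75, [[0.5, -0.8, -1.3]]), (-60, [[0.5, -0.8, -1.5]]), (-45, [[0.5, -0.8, -1.7]]), (-30, [[0.4, -0.7, -2.0]]), (-15, [[0.3, -0.5, -2.4]]), (15, [[-0.2, 0.5, 2.5]]), (30, [[-0.4, 0.7, 2.0]]), (45, [[-0.5, 0.8, 1.7]]), (60, [[-0.5, 0.8, 1.5]]), (75, [[-0.5, 0.8, 1.3]]), (90, [[-0.5, 0.7, 1.1]]), (105, [[-0.4, 0.6, 1.0]]), (120, [[-0.3, 0.5, 0.8]])]
```

```bash
cat >> h.py <<'E'
import ik
def path(*targets,n=15,start=None):
    """go() plus continuous joint check along the straight path"""
    o=robot.get_obs(); q=o["joint_positions"]; p=o["tool_pos"]; R=Ro.from_euler("xyz",o["ee_rot"])
    go(*targets)
    for t in targets:
        RT=Ro.from_euler("xyz",t[3]); d=(R.inv()*RT).as_rotvec(); P0=p; R0=R; bad=0; jump=0
        for k in np.linspace(0,1,n+1)[1:]:
            p=P0+k*(np.array(t[:3])-P0); R=R0*Ro.from_rotvec(d*k); S=ik.sols(p,R,.01)
            if not S: bad+=1; continue
            s=min(S,key=lambda s:abs(s-q).max()); jump=max(jump,abs(s-q).max()); q=s
        print("chk bad",bad,"jump",round(jump,2),"q",q.round(2))
E
python3 - <<'E'
from h import *
print("jar",w("top",(405,171),.185).round(3))
path((.44,-.33,.28,D(-.4)),(.667,-.225,.23,D(0)),(.667,-.225,.149,D(0)))
E
```

```text
jar [ 0.678 -0.305  0.185]
at [ 0.4263 -0.3886  0.2873] [-2.352 -0.622 -0.815] q [-1.39 -0.05  1.64  0.96  1.6   0.74] F [-0.   0.8 -0.9] w 0.0942 0.0 t 10.8
  row [-0.313, -0.449, 0.262, -0.397, -0.466, -0.087] n>= 8
  row [0.909, -1.0, 0.27, -0.0, -0.0, -0.138] n>= 4
  row [0.938, -0.665, 0.23, -0.0, -0.0, -0.117] n>= 3
  row [-0.0, 0.0, 0.81, 0.0, -0.0, 0.0] n>= 2
chk bad 0 jump 0.07 q [-0.75  0.09  1.22  0.    1.84  1.22]
chk bad 0 jump 0.03 q [-0.41  0.44  0.87 -0.    1.82  1.16]
chk bad 0 jump 0.01 q [-0.41  0.45  1.03 -0.    1.67  1.16]
```

Call:
servo_tool --pt "-0.31 -0.45 0.26 -0.4 -0.47 -0.09 50" --pt "-0.31 -0.45 0.26 -0.4 -0.47 -0.09 50" --pt "-0.31 -0.45 0.26 -0.4 -0.47 -0.09 50" --pt "-0.31 -0.45 0.26 -0.4 -0.47 -0.09 50" --pt "-0.31 -0.45 0.26 -0.4 -0.47 -0.09 50" --pt "-0.31 -0.45 0.26 -0.4 -0.47 -0.09 50" --pt "-0.31 -0.45 0.26 -0.4 -0.47 -0.09 50" --pt "-0.31 -0.45 0.26 -0.4 -0.47 -0.09 50" --pt "-0.31 -0.45 0.26 -0.4 -0.47 -0.09 50" --pt "-0.31 -0.45 0.26 -0.4 -0.47 -0.09 50"

```text
time: 11.6
tool_pos: [0.4441, -0.3243, 0.2835]
ee_rot: [3.131, -0.002, -0.39]
wrist_force: [-0.4, -0.4, 0.3]
width: 0.0501
finger_force: 0.0
```

Call:
servo_tool --pt "0.91 -1 0.27 0 0 -0.14 50" --pt "0.91 -1 0.27 0 0 -0.14 50" --pt "0.91 -1 0.27 0 0 -0.14 50" --pt "0.91 -1 0.27 0 0 -0.14 50" --pt "0.91 -1 0.27 0 0 -0.14 50"

```text
time: 12.02
tool_pos: [0.5648, -0.2663, 0.2529]
ee_rot: [3.133, 0.004, -0.172]
wrist_force: [0.1, -0.2, 0.2]
width: 0.0501
finger_force: 0.0
```

Call:
servo_tool --pt "0.93 -0.67 0 0 0 -0.12 50" --pt "0.93 -0.67 0 0 0 -0.12 50" --pt "0.93 -0.67 0 0 0 -0.12 50" --pt "0.93 -0.67 0 0 0 -0.12 50" --pt "0.93 -0.67 0 0 0 -0.12 50"

```text
time: 12.43
tool_pos: [0.6661, -0.2184, 0.2534]
ee_rot: [3.132, 0.005, 0.014]
wrist_force: [-0.7, -0.0, 0.4]
width: 0.0498
finger_force: 0.0
```

Run:
```python
from h import *
path((.667,-.225,.148,D(0)))
a=robot.snapshot("top");b=robot.snapshot("side")
A=cv2.resize(a[155:245,310:460],None,fx=5,fy=5)[:,:400];B=cv2.resize(b[100:190,270:350],None,fx=5,fy=5)
cv2.imwrite("pics/d1.png",np.hstack([A,B])[:,:,::-1])
```

```text
at [ 0.6661 -0.2184  0.2534] [3.132 0.005 0.014] q [-0.39  0.44  0.83 -0.01  1.87  1.16] F [-0.7 -0.   0.4] w 0.0498 0.0 t 12.4
  row [0.013, 0.053, 1.0, 0.006, 0.003, 0.009] n>= 3
  row [0.0, 0.003, 0.054, 0.0, 0.0, 0.0] n>= 1
chk bad 0 jump 0.02 q [-0.41  0.45  1.03 -0.    1.67  1.16]
```

View pics/d1.png

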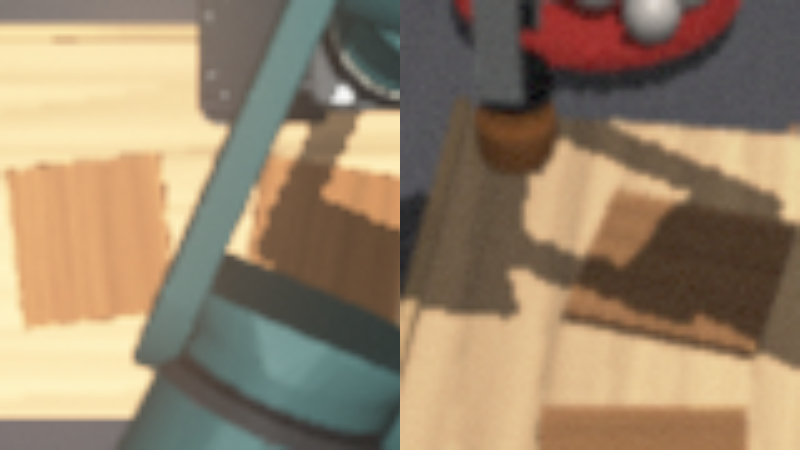

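The arm is above the strip behind the right panel, and the panel is undisturbed with the jar clear at crop (515,130). I'll lower the fingers behind its rear edge and pull.

Call:
servo_tool --pt "0.01 0.05 0.4 0 0 0 50" --pt "0.01 0.05 0.75 0 0 0 50" --pt "0.01 0.05 0.95 0.01 0 0.01 50" --pt "0.01 0.05 1 0.01 0 0.01 50" --pt "0.01 0.05 1 0.01 0 0.01 50" --pt "0.01 0.05 1 0.01 0 0.01 50"

```text
time: 13.03
tool_pos: [0.6669, -0.2245, 0.1562]
ee_rot: [-3.137, 0.002, -0.002]
wrist_force: [-0.3, 0.1, 0.8]
width: 0.0501
finger_force: 0.0
```

Run:
```python
from h import *
path((.57,-.225,.15,D(0)))
```

```text
at [ 0.6669 -0.2245  0.1562] [-3.137e+00  2.000e-03 -2.000e-03] q [-0.41  0.45  1.01  0.    1.68  1.17] F [-0.3  0.1  0.8] w 0.0501 0.0 t 13.0
  row [-0.969, 0.007, 0.064, -0.003, 0.001, -0.001] n>= 3
chk bad 0 jump 0.02 q [-0.47  0.24  1.29 -0.    1.61  1.1 ]
```

Call:
servo_tool --pt "0 0 0.06 0 0 0 50" --pt "-0.06 0 0.06 0 0 0 50" --pt "-0.14 0 0.06 0 0 0 50" --pt "-0.22 0 0.06 0 0 0 50" --pt "-0.3 0 0.06 0 0 0 50" --pt "-0.38 0 0.06 0 0 0 50" --pt "-0.46 0 0.06 0 0 0 50" --pt "-0.54 0 0.06 0 0 0 50" --pt "-0.62 0 0.06 0 0 0 50" --pt "-0.7 0 0.06 0 0 0 50" --pt "-0.8 0 0.06 0 0 0 50" --pt "-0.9 0 0.06 0 0 0 50"

```text
time: 14.03
tool_pos: [0.5762, -0.223, 0.148]
ee_rot: [-3.135, 0.005, -0.0]
wrist_force: [-0.4, 0.5, -0.8]
width: 0.0501
finger_force: 0.0
```

Run:
```python
from h import *
go((.55,-.225,.15,D(0)))
crop("side",(320,160),(60,50),6,"d2")
```

```text
at [ 0.5762 -0.223   0.148 ] [-3.135  0.005 -0.   ] q [-0.46  0.26  1.28  0.    1.61  1.11] F [-0.4  0.5 -0.8] w 0.0501 0.0 t 14.0
  row [-0.262, 0.02, -0.019, -0.004, 0.003, -0.0] n>= 1
```

View pics/d2.png

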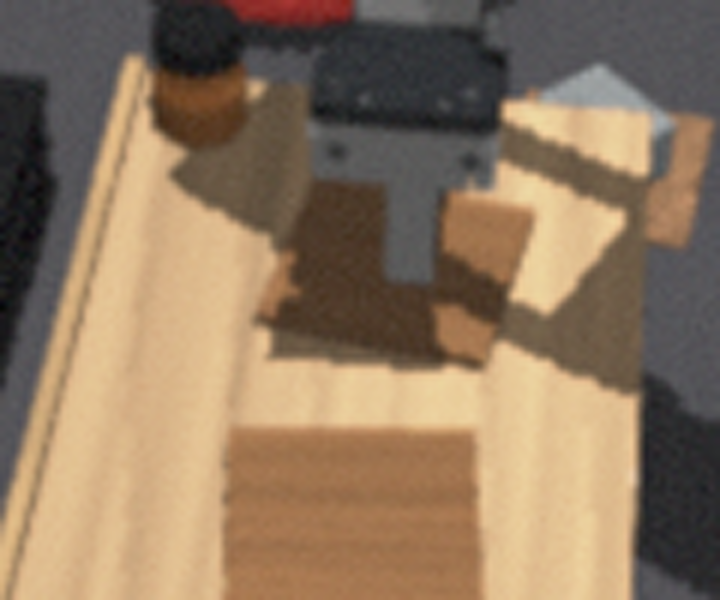

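Run:
```python
from h import *
for P in[(.576,-.192,.131),(.576,-.192,.15),(.576,-.192,.17),(.65,-.19,.131)]: print(P,px("side",P).round(1))
for u in[(304.2,163.3),(341.7,170.8),(348.3,144.2)]: print(w("side",u,.138).round(3))
for u in[(640/6+260,110+390/6),(128/6+260,110+60/6)]: print("stand corner?",w("side",u,.13).round(3))
```

```text
(0.576, -0.192, 0.131) [327.6 164.5]
(0.576, -0.192, 0.15) [327.8 159. ]
(0.576, -0.192, 0.17) [328. 153.]
(0.65, -0.19, 0.131) [298.  162.4]
[ 0.633 -0.182  0.138]
[ 0.539 -0.168  0.138]
[ 0.53  -0.266  0.138]
stand corner? [ 0.478 -0.169  0.13 ]
stand corner? [ 0.721 -0.349  0.13 ]
```

Call:
servo_tool --pt "0 0 0.02 0 0 0 50" --pt "0 0 0.03 0 0 0 50" --pt "0 0 0.04 0 0 0 50" --pt "0 0 0.04 0 0 0 50"

```text
time: 14.42
tool_pos: [0.5772, -0.2229, 0.1434]
ee_rot: [-3.135, 0.005, -0.0]
wrist_force: [0.6, 0.1, 0.4]
width: 0.0501
finger_force: 0.0
```

Run:
```python
from h import *
a=robot.snapshot("top");b=robot.snapshot("side")
A=cv2.resize(a[170:230,345:405],None,fx=7,fy=7,interpolation=cv2.INTER_CUBIC);A=A[:,:400];B=cv2.resize(b[130:190,295:350],None,fx=7,fy=7,interpolation=cv2.INTER_CUBIC)
B=np.clip(B.astype(float)*1.6+20,0,255).astype(np.uint8)
cv2.imwrite("pics/d3.png",np.hstack([A,B])[:,:,::-1])
```

```text
(no output)
```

View pics/d3.png

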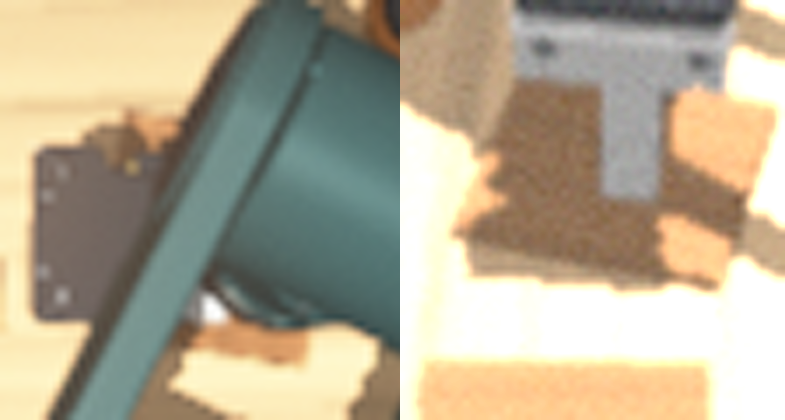

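Run:
```python
from h import *
for P in[(.564,.118,.231),(.564,.118,.255),(.61,.01,.231),(.61,.01,.255)]: print(P,px("side",P).round(1), ((px("side",P)-[210,165])*4).round(0))
for z in(.126,.153): print(px("side",(.577,-.1855,z)).round(1),px("side",(.577,-.26,z)).round(1))
# visible body corners in top view
print([w("top",u,.24).round(3) for u in[(345+35/7,170+148/7),(345+35/7,170+322/7)]])
o=robot.get_obs(); print(o["tool_pos"],o["wrist_force"])
```

```text
(0.564, 0.118, 0.231) [318.1 246.5] [432. 326.]
(0.564, 0.118, 0.255) [318.2 238.9] [433. 296.]
(0.61, 0.01, 0.231) [301.5 198.7] [366. 135.]
(0.61, 0.01, 0.255) [301.3 190.7] [365. 103.]
[326.8 167.7] [329.8 147.5]
[327.1 159.9] [330.2 139.7]
[array([ 0.613, -0.141,  0.24 ]), array([ 0.544, -0.141,  0.24 ])]
[ 0.57730569 -0.22292793  0.14361963] [-0.08204149  0.73729426  0.00964633]
```

Call:
servo_tool --pt "0 0 0.01 0 0 0 50" --pt "0 0 0.02 0 0 0 50" --pt "0 0 0.03 0 0 0 50" --pt "0 0 0.04 0 0 0 50" --pt "0 0 0.04 0 0 0 50"

```text
time: 14.93
tool_pos: [0.5769, -0.2229, 0.1396]
ee_rot: [-3.135, 0.005, -0.0]
wrist_force: [0.7, 0.8, -0.7]
width: 0.0505
finger_force: 0.0
```

Call:
servo_tool --pt "0 0 0.02 0 0 0 50" --pt "0 0 0.03 0 0 0 50" --pt "0 0 0.04 0 0 0 50" --pt "0 0 0.05 0 0 0 50" --pt "0 0 0.05 0 0 0 50"

```text
time: 15.35
tool_pos: [0.5768, -0.2229, 0.1346]
ee_rot: [-3.135, 0.005, -0.0]
wrist_force: [-0.0, -0.7, -0.0]
width: 0.0503
finger_force: 0.0
```

Call:
servo_tool --pt "0 0 0.01 0 0 0 50" --pt "0 0 0.02 0 0 0 50" --pt "0 0 0.02 0 0 0 50"

```text
time: 15.6
tool_pos: [0.5771, -0.223, 0.1331]
ee_rot: [-3.136, 0.005, -0.0]
wrist_force: [-0.3, 0.0, 0.8]
width: 0.05
finger_force: 0.0
```

Call:
servo_tool --pt "0 0 0.01 0 0 0 50" --pt "0 0 0.02 0 0 0 50" --pt "0 0 0.02 0 0 0 50"

```text
time: 15.85
tool_pos: [0.5772, -0.223, 0.1329]
ee_rot: [-3.136, 0.003, -0.0]
wrist_force: [-2.2, 1.8, 6.6]
width: 0.05
finger_force: 2.9
```

Run:
```python
from h import *
for z in(.2194,.2414): print(z,px("side",(.5395,-.1345,z)).round(1),px("side",(.6145,-.1345,z)).round(1))
crop("side",(325,135),(60,50),6,"d4")
o=robot.get_obs(); print(o["tool_pos"],o["wrist_force"])
```

```text
0.2194 [342.4 156. ] [309.  152.9]
0.2414 [343.  148.7] [308.9 145.6]
[ 0.57715725 -0.22303735  0.132914  ] [-1.82323218  0.47463329  6.23422995]
```

View pics/d4.png

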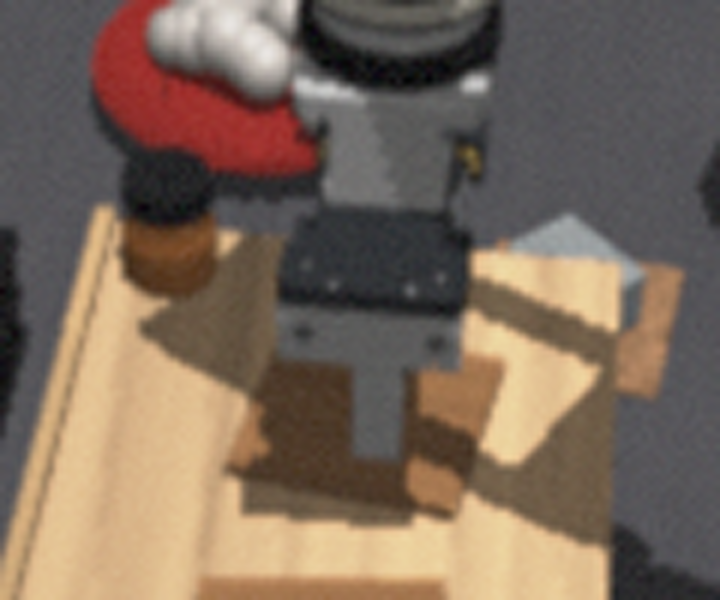

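The contact test shows the fingertips touch the panel top (138 mm) at a reading of 133 mm. So the tips sit about 5 mm above the reported TCP height instead of 17 mm below it. I'll apply that offset and hook behind the rear edge again.

Call:
servo_tool --pt "0 0 -0.15 0 0 0 50" --pt "0 0 -0.3 0 0 0 50" --pt "0.3 0 -0.3 0 0 0 50" --pt "0.6 0 -0.3 0 0 0 50" --pt "0.9 0 -0.3 0 0 0 50" --pt "0.9 0 -0.3 0 0 0 50" --pt "0.9 0 -0.3 0 0 0 50"

```text
time: 16.48
tool_pos: [0.6675, -0.2228, 0.1581]
ee_rot: [-3.134, 0.008, 0.001]
wrist_force: [-0.2, 0.3, 0.4]
width: 0.0504
finger_force: 0.0
```

Call:
servo_tool --pt "0 0 0.15 0 0 0 50" --pt "0 0 0.28 0 0 0 50" --pt "0 0 0.32 0 0 0 50" --pt "0 0 0.34 0 0 0 50" --pt "0 0 0.34 0 0 0 50"

```text
time: 16.9
tool_pos: [0.666, -0.2229, 0.1262]
ee_rot: [-3.135, 0.006, -0.001]
wrist_force: [-0.5, -0.4, -0.4]
width: 0.0499
finger_force: 0.0
```

Call:
servo_tool --pt "-0.06 0 -0.01 0 0 0 50" --pt "-0.14 0 -0.01 0 0 0 50" --pt "-0.22 0 -0.01 0 0 0 50" --pt "-0.3 0 -0.01 0 0 0 50" --pt "-0.37 0 -0.01 0 0 0 50" --pt "-0.44 0 -0.01 0 0 0 50" --pt "-0.51 0 -0.01 0 0 0 50" --pt "-0.58 0 -0.01 0 0 0 50" --pt "-0.65 0 -0.01 0 0 0 50" --pt "-0.72 0 -0.01 0 0 0 50" --pt "-0.79 0 -0.01 0 0 0 50" --pt "-0.85 0 -0.01 0 0 0 50"

```text
time: 17.9
tool_pos: [0.5814, -0.223, 0.1282]
ee_rot: [-3.136, 0.004, -0.0]
wrist_force: [2.3, 0.0, 1.1]
width: 0.0503
finger_force: 0.9
```

```bash
cat >> h.py <<'E'
def panels(cam="top",z=.138):
    im=robot.snapshot(cam); hsv=cv2.cvtColor(im,cv2.COLOR_RGB2HSV).astype(int); H,S,V=hsv[...,0],hsv[...,1],hsv[...,2]
    m=(S>100)&(H<18)&(V>50); m=cv2.morphologyEx(m.astype(np.uint8),cv2.MORPH_OPEN,np.ones((3,3)))
    for r in rects(cam,im,m,z,200,4000):
        if -.35<r[0][0][1]/1000<.35 and .35<r[0][0][0]/1000<.72: print(cam,"brown",np.round(r[0][0]),np.round(r[0][1]),round(r[0][2],1),r[1].round(0))
E
python3 - <<'E'
from h import *
go(); robot.snapshot("side")
for d in robot.find_in("panel_a","side")[:4]: print(np.round(d["extent"],1),round(d["conf"],2),w("side",d["extent"][:2],.138).round(3))
panels("side")
E
```

```text
at [ 0.5814 -0.223   0.1282] [-3.136  0.004 -0.   ] q [-0.46  0.28  1.29  0.    1.58  1.11] F [2.3 0.  1.1] w 0.0503 0.9 t 17.9
[268.7 291.6  19.6  66.3] 0.89 [0.652 0.171 0.138]
[348.5 156.8  41.7  32.2] 0.81 [ 0.526 -0.219  0.138]
[317.7 195.1  46.2  38.8] 0.78 [ 0.588 -0.083  0.138]
[294.1 121.3  15.8  26.5] 0.66 [ 0.683 -0.338  0.138]
side brown [586. -78.] [99. 99.] 7.4 [318. 197.]
side brown [ 516. -257.] [162. 105.] 84.0 [356. 151.]
```

Call:
servo_tool --pt "-0.06 0 0 0 0 0 50" --pt "-0.12 0 0 0 0 0 50" --pt "-0.18 0 0 0 0 0 50" --pt "-0.24 0 0 0 0 0 50" --pt "-0.3 0 0 0 0 0 50" --pt "-0.35 0 0 0 0 0 50" --pt "-0.35 0 0 0 0 0 50"

```text
time: 18.63
tool_pos: [0.5459, -0.223, 0.1283]
ee_rot: [-3.136, 0.005, -0.001]
wrist_force: [0.4, -0.0, -0.1]
width: 0.05
finger_force: 0.0
```

Call:
servo_tool --pt "0.1 0 0 0 0 0 50" --pt "0.1 0 -0.3 0 0 0 50" --pt "0.1 0 -0.6 0 0 0 50" --pt "0.1 0 -1 0 0 0 50" --pt "0.1 0 -1 0 0 0 50" --pt "0.1 0 -1 0 0 0 50"

```text
time: 19.13
tool_pos: [0.5597, -0.2243, 0.232]
ee_rot: [-3.139, -0.002, -0.0]
wrist_force: [0.1, -0.5, -0.2]
width: 0.05
finger_force: 0.0
```

```bash
cat > look.py <<'E'
from h import *
import sys
go()
a=robot.snapshot("top");b=robot.snapshot("side")
A=cv2.resize(a[150:260,190:460],None,fx=2.9,fy=2.9,interpolation=cv2.INTER_CUBIC);B=cv2.resize(b[100:200,250:450],None,fx=2.6,fy=2.6,interpolation=cv2.INTER_CUBIC)
o=np.zeros((A.shape[0]+B.shape[0],max(A.shape[1],B.shape[1]),3),np.uint8);o[:A.shape[0],:A.shape[1]]=A;o[A.shape[0]:,:B.shape[1]]=B
cv2.imwrite("pics/"+sys.argv[1]+".png",o[:,:,::-1]);print(o.shape)
E
python3 look.py l1
```

```text
at [ 0.5597 -0.2243  0.232 ] [-3.139e+00 -2.000e-03 -0.000e+00] q [-0.48  0.2   1.18  0.    1.76  1.09] F [ 0.1 -0.5 -0.2] w 0.05 0.0 t 19.1
(579, 783, 3)
```

View pics/l1.png

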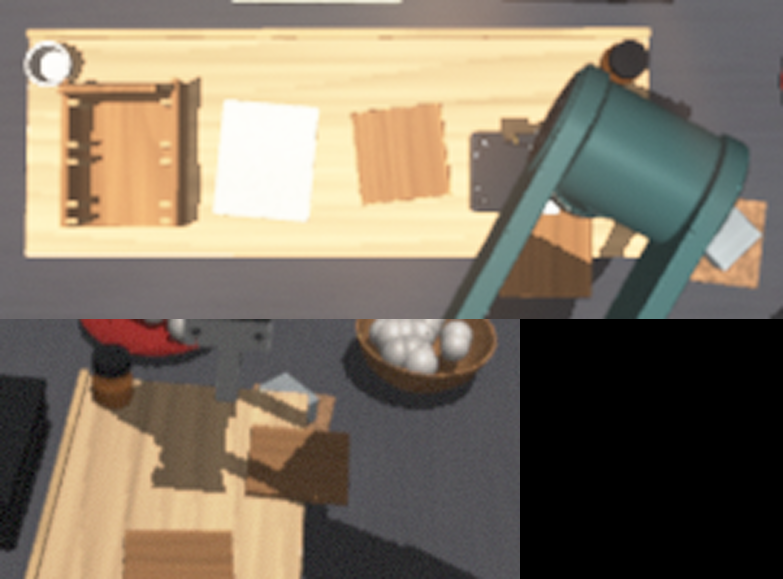

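Top view: the right panel now overhangs the front edge by about 40 mm, with its front-right corner at crop (590,298). The weight lies near the middle of the mat at (735,240). Next I go to a pre-grasp pose in front, at a 45° heading.

```bash
cat >> h.py <<'E'
def E(psi,s,tau): return tuple(ik.ori(psi,s,tau).as_euler("xyz"))
E
python3 - <<'E'
from h import *
for u in[(590,298),(500,298),(590,225)]: print(w("top",(190+u[0]/2.9,150+u[1]/2.9),.138).round(3))
for u in[(305,500),(305,540)]: print("edge",w("side",(250+u[0]/2.6,100+(u[1]-319)/2.6),.13).round(3))
for u in[(350,504),(350,432),(245,495)]: print("pan side",w("side",(250+u[0]/2.6,100+(u[1]-319)/2.6),.138).round(3))
print("edge top",w("top",(190+450/2.9,150+257/2.9),.13).round(3))
path((.52,-.27,.3,D(-.4)),(.40,-.33,.3,D(-np.pi/4)),(.39,-.32,.27,E(45,-1,45)),(.386,-.324,.2,E(45,-1,0)),(.386,-.324,.16,E(45,-1,0)))
E
```

```text
[ 0.436 -0.28   0.138]
[ 0.435 -0.186  0.138]
[ 0.512 -0.28   0.138]
edge [ 0.477 -0.188  0.13 ]
edge [ 0.475 -0.137  0.13 ]
pan side [ 0.435 -0.18   0.138]
pan side [ 0.437 -0.281  0.138]
pan side [ 0.534 -0.179  0.138]
edge top [ 0.477 -0.135  0.13 ]
at [ 0.5577 -0.2234  0.2272] [-3.135  0.006 -0.   ] q [-0.48  0.2   1.19  0.    1.76  1.09] F [ 0.2  0.3 -1.1] w 0.05 0.0 t 19.2
  row [-0.381, 0.461, -0.729, -0.003, 0.004, 0.255] n>= 4
  row [-0.855, 1.0, -0.0, 0.0, -0.0, 0.241] n>= 4
  row [-0.008, 0.025, 0.0, 0.0, -0.0, 0.005] n>= 1
  row [-0.141, -0.0, 0.3, 0.5, 0.0, 0.0] n>= 7
  row [0.0, 0.535, 0.455, 0.5, 0.0, -0.0] n>= 7
  row [-0.0, 0.4, -0.0, 0.0, -0.0, 0.0] n>= 1
chk bad 0 jump 0.02 q [-0.58  0.17  1.08 -0.    1.89  1.4 ]
chk bad 0 jump 0.02 q [-0.8   0.02  1.25 -0.    1.88  1.56]
chk bad 0 jump 0.05 q [-1.27  0.08  1.45  0.73  1.94  1.24]
chk bad 0 jump 0.04 q [-1.44  0.5   1.62  1.19  2.11  0.91]
chk bad 0 jump 0.01 q [-1.44  0.56  1.63  1.15  2.09  0.84]
```

Call:
servo_tool --pt "-0.38 0.46 -0.73 0 0 0.25 60" --pt "-0.38 0.46 -0.73 0 0 0.25 60" --pt "-0.38 0.46 -0.73 0 0 0.25 60" --pt "-0.38 0.46 -0.73 0 0 0.25 60" --pt "-0.38 0.46 -0.73 0 0 0.25 60"

```text
time: 19.65
tool_pos: [0.5197, -0.2699, 0.2992]
ee_rot: [-3.137, 0.009, -0.392]
wrist_force: [0.2, 0.4, -0.4]
width: 0.0601
finger_force: 0.0
```

Call:
servo_tool --pt "-0.86 1 0 0 0 0.25 60" --pt "-0.86 1 0 0 0 0.25 60" --pt "-0.86 1 0 0 0 0.25 60" --pt "-0.86 1 0 0 0 0.25 60" --pt "-0.86 1 0 0 0 0.25 60" --pt "-0.86 1 0 0 0 0.25 60"

```text
time: 20.15
tool_pos: [0.4024, -0.3284, 0.299]
ee_rot: [-3.139, 0.011, -0.783]
wrist_force: [0.2, 1.1, 0.3]
width: 0.0602
finger_force: 0.0
```

Call:
servo_tool --pt "-0.14 0 0.1 0.5 0 0 60" --pt "-0.14 0 0.1 0.5 0 0 60" --pt "-0.14 0 0.1 0.5 0 0 60" --pt "-0.14 0 0.1 0.5 0 0 60" --pt "-0.14 0 0.1 0.5 0 0 60" --pt "-0.14 0 0.1 0.5 0 0 60" --pt "-0.14 0 0.1 0.5 0 0 60" --pt "-0.14 0 0.1 0.5 0 0 60" --pt "-0.14 0 0.1 0.5 0 0 60"

```text
time: 20.9
tool_pos: [0.3929, -0.319, 0.2899]
ee_rot: [-2.354, 0.01, -0.784]
wrist_force: [-0.4, 0.0, -1.0]
width: 0.06
finger_force: 0.0
```

Run:
```python
from h import *
path((.386,-.33,.22,E(45,-1,0)))
```

```text
at [ 0.3929 -0.319   0.2899] [-2.354  0.01  -0.784] q [-1.27  0.08  1.41  0.75  1.97  1.28] F [-0.4  0.  -1. ] w 0.06 0.0 t 20.9
  row [0.035, 0.585, 0.403, 0.499, 0.004, -0.005] n>= 7
chk bad 0 jump 0.04 q [-1.44  0.48  1.6   1.21  2.13  0.96]
```

Call:
servo_tool --pt "0.03 0.58 0.4 0.5 0 0 60" --pt "0.03 0.58 0.4 0.5 0 0 60" --pt "0.03 0.58 0.4 0.5 0 0 60" --pt "0.03 0.58 0.4 0.5 0 0 60" --pt "0.03 0.58 0.4 0.5 0 0 60" --pt "0.03 0.58 0.4 0.5 0 0 60" --pt "0.03 0.58 0.4 0.5 0 0 60" --pt "0.03 0.58 0.4 0.5 0 0 60" --pt "0.03 0.58 0.4 0.5 0 0 60" --pt "0.03 0.58 0.4 0.5 0 0 60"

```text
time: 21.73
tool_pos: [0.3857, -0.3301, 0.2236]
ee_rot: [-1.574, 0.003, -0.784]
wrist_force: [-0.1, -0.1, -0.4]
width: 0.06
finger_force: 0.0
```

Run:
```python
from h import *
go()
o=robot.get_obs(); R=Ro.from_euler("xyz",o["ee_rot"])
a=robot.snapshot("top");b=robot.snapshot("side")
A=cv2.resize(a[210:310,350:450],None,fx=4,fy=4,interpolation=cv2.INTER_CUBIC);B=cv2.resize(b[110:210,340:440],None,fx=4,fy=4,interpolation=cv2.INTER_CUBIC)
cv2.imwrite("pics/g1.png",np.hstack([A,B])[:,:,::-1])
for nm,zo in(("tip17",.017),("tip-5",-.005)):
    for s in(1,-1):
        P=o["tool_pos"]+R.apply([0,s*.03,zo]); 
        print(nm,s,P.round(3),"A",((px("top",P)-[350,210])*4).round(0),"B",((px("side",P)-[340,110])*4+[400,0]).round(0))
        P=P+[0,0,.022]; print("   zbias A",((px("top",P)-[350,210])*4).round(0),"B",((px("side",P)-[340,110])*4+[400,0]).round(0))
```

```text
at [ 0.3857 -0.3301  0.2236] [-1.574  0.003 -0.784] q [-1.44  0.47  1.6   1.21  2.13  0.97] F [-0.1 -0.1 -0.4] w 0.06 0.0 t 21.7
tip17 1 [ 0.398 -0.318  0.194] A [241. 232.] B [653.  35.]
   zbias A [248. 236.] B [659.   7.]
tip17 -1 [ 0.398 -0.318  0.254] A [261. 243.] B [669. -44.]
   zbias A [269. 247.] B [676. -75.]
tip-5 1 [ 0.382 -0.334  0.194] A [263. 254.] B [677.  21.]
   zbias A [271. 259.] B [683.  -7.]
tip-5 -1 [ 0.382 -0.334  0.254] A [284. 266.] B [694. -57.]
   zbias A [293. 271.] B [701. -88.]
```

View pics/g1.png

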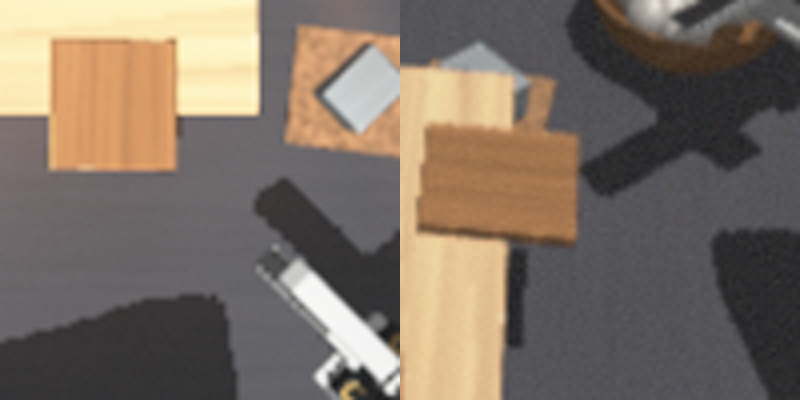

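The top view shows the finger ending at crop (290,266), with the lower finger's tip at (265,252). That matches tips about 5 mm behind the reported TCP along the tool, so the 22 mm offset is along the tool axis. I'll lower, advance to the corner and grip.

Call:
servo_tool --pt "0 0.4 0 0 0 0 60" --pt "0 0.75 0 0 0 0 60" --pt "0 0.9 0 0 0 0 60" --pt "0 0.9 0 0 0 0 60" --pt "0 0.9 0 0 0 0 60"

```text
time: 22.25
tool_pos: [0.3846, -0.3299, 0.1329]
ee_rot: [-1.57, 0.006, -0.785]
wrist_force: [0.5, -0.2, 0.3]
width: 0.0602
finger_force: 0.0
```

Run:
```python
from h import *
path((.4607,-.2545,.134,E(45,-1,0)))
```

```text
at [ 0.3846 -0.3299  0.1329] [-1.57   0.006 -0.785] q [-1.44  0.62  1.61  1.13  2.07  0.8 ] F [ 0.5 -0.2  0.3] w 0.0602 0.0 t 22.2
  row [0.005, -0.009, 1.0, -0.0, -0.0, -0.004] n>= 3
  row [0.0, -0.001, 0.071, -0.0, -0.0, -0.0] n>= 1
chk bad 0 jump 0.01 q [-1.28  0.54  1.74  1.23  1.94  0.79]
```

Call:
servo_tool --pt "0 0 0.2 0 0 0 60" --pt "0 -0.01 0.4 0 0 0 60" --pt "0 -0.01 0.6 0 0 0 60" --pt "0 -0.01 0.8 0 0 0 60" --pt "0 -0.01 1 0 0 0 60" --pt "0 -0.01 1 0 0 0 60"

```text
time: 22.75
tool_pos: [0.4564, -0.2569, 0.1354]
ee_rot: [-1.571, 0.004, -0.782]
wrist_force: [0.1, 0.8, -0.1]
width: 0.0601
finger_force: 0.0
```

Call:
servo_tool --pt "0 0 0.06 0 0 0 60" --pt "0 0 0.06 0 0 0 0" --pt "0 0 0.06 0 0 0 0" --pt "0 0 0.06 0 0 0 0" --pt "0 0 0.06 0 0 0 0" --pt "0 0 0.06 0 0 0 0" --pt "0 0 0.06 0 0 0 0" --pt "0 0 0.06 0 0 0 0" --pt "0 0 0.06 0 0 0 0" --pt "0 0 0.06 0 0 0 0" --pt "0 0 0.06 0 0 0 0"

```text
time: 23.67
tool_pos: [0.4594, -0.2548, 0.1338]
ee_rot: [-1.568, 0.007, -0.786]
wrist_force: [-0.3, -0.6, 2.2]
width: 0.0075
finger_force: 29.9
```

Call:
servo_tool --pt "0 -0.1 0 0 0 0 0" --pt "0 -0.3 0 0 0 0 0" --pt "0 -0.5 0 0 0 0 0" --pt "0 -0.7 0 0 0 0 0" --pt "0 -0.9 0 0 0 0 0" --pt "0 -1 0 0 0 0 0" --pt "0 -1 0 0 0 0 0"

```text
time: 24.25
tool_pos: [0.4601, -0.2556, 0.235]
ee_rot: [-1.573, 0.003, -0.786]
wrist_force: [1.1, -0.1, -1.2]
width: 0.0081
finger_force: 30.0
```

Run:
```python
from h import *
def roll(a): return tuple((ik.ori(45,-1,0)*Ro.from_rotvec([0,0,np.radians(a)])).as_euler("xyz"))
path((.44,-.27,.25,roll(0)),(.44,-.27,.25,roll(-60)),(.44,-.27,.25,roll(-120)),(.44,-.27,.25,roll(-180)),(.4607,-.2545,.15,roll(-180)))
robot.snapshot("side"); robot.snapshot("top")
for c in("side","top"):
  for d in robot.find_in("panel_a",c)[:4]: print(c,np.round(d["extent"],1),round(d["conf"],2))
```

```text
at [ 0.4601 -0.2556  0.235 ] [-1.573  0.003 -0.786] q [-1.28  0.37  1.72  1.3   2.    1.  ] F [ 1.1 -0.1 -1.2] w 0.0081 30.0 t 24.2
  row [-0.041, -0.15, -0.244, 0.001, -0.0, -0.002] n>= 1
  row [0.0, 0.0, 0.0, -0.0, 0.0, -0.667] n>= 9
  row [0.0, 0.0, 0.0, 0.0, 0.0, -0.667] n>= 9
  row [0.0, 0.0, 0.0, 0.0, 0.0, -0.667] n>= 9
  row [-0.037, -1.0, 0.256, -0.0, 0.0, 0.0] n>= 3
  row [0.0, 0.0, 0.0, 0.0, -0.0, -0.0] n>= 1
chk bad 0 jump 0.0 q [-1.33  0.36  1.7   1.3   2.04  1.02]
chk bad 0 jump 0.07 q [-1.33  0.36  1.7   1.3   2.04 -0.03]
chk bad 0 jump 0.07 q [-1.33  0.36  1.7   1.3   2.04 -1.08]
chk bad 0 jump 0.07 q [-1.33  0.36  1.7   1.3   2.04 -2.12]
chk bad 0 jump 0.01 q [-1.28  0.51  1.74  1.24  1.95 -2.32]
side [265.8 292.6  21.1  64.7] 0.73
side [367.1 126.   42.1  31.7] 0.72
side [317.1 196.2  44.6  35.1] 0.56
top [227.4 183.1  38.2   6.8] 0.76
top [440.1 233.8  21.4  20.1] 0.68
top [328.1 202.9  37.5  37.5] 0.66
top [382.9 237.9  30.1  35.9] 0.65
```

Call:
servo_tool --pt "-0.04 -0.15 -0.24 0 0 0 0" --pt "-0.04 -0.15 -0.24 0 0 -0.1 0" --pt "-0.04 -0.15 -0.24 0 0 -0.67 0" --pt "-0.04 -0.15 -0.24 0 0 -0.67 0" --pt "-0.04 -0.15 -0.24 0 0 -0.67 0" --pt "-0.04 -0.15 -0.24 0 0 -0.67 0" --pt "-0.04 -0.15 -0.24 0 0 -0.67 0" --pt "-0.04 -0.15 -0.24 0 0 -0.67 0" --pt "-0.04 -0.15 -0.24 0 0 -0.67 0" --pt "-0.04 -0.15 -0.24 0 0 -0.67 0" --pt "-0.04 -0.15 -0.24 0 0 -0.67 0" --pt "-0.04 -0.15 -0.24 0 0 -0.67 0"

```text
time: 25.45
tool_pos: [0.4401, -0.2694, 0.2471]
ee_rot: [-1.567, -1.041, -0.789]
wrist_force: [0.2, -0.3, -2.0]
width: 0.008
finger_force: 30.0
```

Call:
servo_tool --pt "0 0 0 0 0 -0.67 0" --pt "0 0 0 0 0 -0.67 0" --pt "0 0 0 0 0 -0.67 0" --pt "0 0 0 0 0 -0.67 0" --pt "0 0 0 0 0 -0.67 0" --pt "0 0 0 0 0 -0.67 0" --pt "0 0 0 0 0 -0.67 0" --pt "0 0 0 0 0 -0.67 0" --pt "0 0 0 0 0 -0.67 0" --pt "0 0 0 0 0 -0.67 0"

```text
time: 26.28
tool_pos: [0.4402, -0.2694, 0.2476]
ee_rot: [1.568, -1.046, 2.358]
wrist_force: [-0.4, -0.2, -1.6]
width: 0.0077
finger_force: 30.0
```

Call:
servo_tool --pt "0 0 0 0 0 -0.67 0" --pt "0 0 0 0 0 -0.67 0" --pt "0 0 0 0 0 -0.67 0" --pt "0 0 0 0 0 -0.67 0" --pt "0 0 0 0 0 -0.67 0" --pt "0 0 0 0 0 -0.67 0" --pt "0 0 0 0 0 -0.67 0" --pt "0 0 0 0 0 -0.67 0" --pt "0 0 0 0 0 -0.67 0" --pt "0 0 0 0 0 -0.67 0"

```text
time: 27.12
tool_pos: [0.4402, -0.2695, 0.2477]
ee_rot: [1.57, 0.006, 2.356]
wrist_force: [0.4, 0.2, -0.2]
width: 0.008
finger_force: 30.0
```

Run:
```python
from h import *
path((.4607,-.2545,.15,E(45,1,0)),(.4607,-.2545,.137,E(45,1,0)))
a=robot.snapshot("top");b=robot.snapshot("side")
A=cv2.resize(a[180:280,340:440],None,fx=4,fy=4,interpolation=cv2.INTER_CUBIC);B=cv2.resize(b[90:190,320:420],None,fx=4,fy=4,interpolation=cv2.INTER_CUBIC)
cv2.imwrite("pics/g2.png",np.hstack([A,B])[:,:,::-1])
```

```text
at [ 0.4402 -0.2695  0.2477] [1.57  0.006 2.356] q [-1.33  0.36  1.7   1.3   2.04 -2.14] F [ 0.4  0.2 -0.2] w 0.008 30.0 t 27.1
  row [-0.034, -0.978, 0.25, 0.001, 0.0, 0.004] n>= 3
  row [-0.0, -0.13, -0.0, -0.0, -0.0, -0.0] n>= 1
chk bad 0 jump 0.01 q [-1.28  0.51  1.74  1.24  1.95 -2.32]
chk bad 0 jump 0.0 q [-1.28  0.54  1.74  1.23  1.94 -2.34]
```

View pics/g2.png

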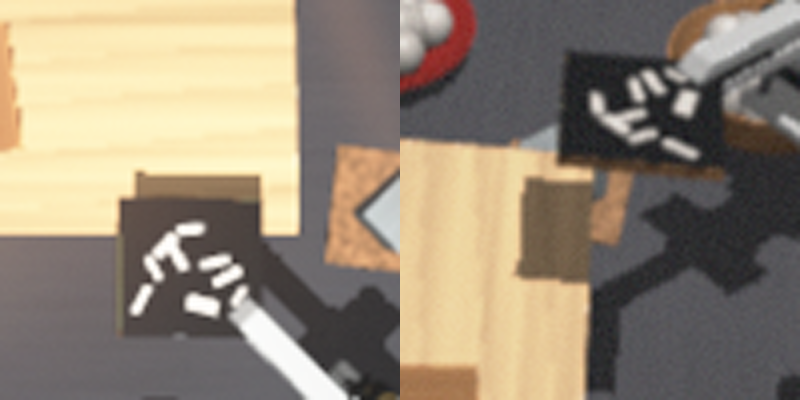

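The panel is now eggshell face up, level and squared with the board (g2, crop (190,265) in the top view). I'll lay it with its front overhanging, release and back off.

Call:
servo_tool --pt "-0.03 -0.3 0.1 0 0 0 0" --pt "-0.03 -0.6 0.2 0 0 0 0" --pt "-0.03 -0.8 0.28 0 0 0 0" --pt "-0.03 -0.98 0.3 0 0 0 0" --pt "-0.03 -1 0.3 0 0 0 0" --pt "-0.03 -1 0.3 0 0 0 0"

```text
time: 27.72
tool_pos: [0.4641, -0.2506, 0.1476]
ee_rot: [1.568, 0.004, 2.356]
wrist_force: [-0.5, -1.0, -0.6]
width: 0.0078
finger_force: 30.0
```

Call:
servo_tool --pt "0 -0.03 0 0 0 0 0" --pt "0 -0.06 0 0 0 0 0" --pt "0 -0.09 0 0 0 0 0" --pt "0 -0.12 0 0 0 0 0" --pt "0 -0.12 0 0 0 0 0"

```text
time: 28.13
tool_pos: [0.4642, -0.2511, 0.136]
ee_rot: [1.57, 0.008, 2.356]
wrist_force: [0.0, 0.2, -1.3]
width: 0.0076
finger_force: 30.0
```

Call:
servo_tool --pt "0 -0.015 0 0 0 0 0" --pt "0 -0.015 0 0 0 0 36" --pt "0 -0.015 0 0 0 0 36" --pt "0 -0.015 0 0 0 0 36" --pt "0 -0.015 0 0 0 0 36" --pt "0 -0.015 0 0 0 0 36" --pt "0 -0.015 -0.2 0 0 0 36" --pt "0 -0.015 -0.4 0 0 0 36" --pt "0 -0.015 -0.7 0 0 0 36" --pt "0 -0.015 -1 0 0 0 36" --pt "0 -0.015 -1 0 0 0 36"

```text
time: 29.05
tool_pos: [0.3916, -0.3256, 0.1348]
ee_rot: [1.571, 0.011, 2.351]
wrist_force: [0.5, -0.3, -0.4]
width: 0.0359
finger_force: 0.0
```

Call:
servo_tool --pt "0 0.9 -0.1 0 0 0 36" --pt "0 0.9 -0.1 0 0 0 36" --pt "0 0.9 -0.1 0 0 0 36" --pt "0 0.9 -0.1 0 0 0 36" --pt "0 0.9 -0.1 0 0 0 36"

```text
time: 29.47
tool_pos: [0.3861, -0.3278, 0.2243]
ee_rot: [1.571, 0.008, 2.356]
wrist_force: [-0.2, 0.9, -0.3]
width: 0.0358
finger_force: 0.0
```

```bash
cat >> h.py <<'E'
def faceup(cam="top",z=.138):
    """dark face-up panels: black + cream chips over board region"""
    im=robot.snapshot(cam); g=cv2.cvtColor(im,cv2.COLOR_RGB2GRAY).astype(int); return im,g
E
python3 - <<'E'
from h import *
im,g=faceup()
m=(g<75).astype(np.uint8)
for r in rects("top",im,m,.138,150,6000):
    c=r[0][0]
    if .3<c[0]/1000<.72 and -.36<c[1]/1000<.36: print(np.round(c),np.round(r[0][1]),round(r[0][2],1),r[1].round(0))
print(g[225:262:3,368:404:3])
robot.snapshot("side")
for c in("top","side"):
  for d in robot.find_in("panel_a",c)[:4]: print(c,np.round(d["extent"],1),round(d["conf"],2),w(c,d["extent"][:2],.138).round(3))
path((.385,-.3,.28,E(45,1,45)),(.40,-.26,.28,E(45,1,90)),(.385,-.23,.22,D(0)))
E
```

```text
[[ 88  86  84  82  80  80  75  75 240 239 239 239]
 [ 86 197 237 224  79  78  78  75 229 229 229 230]
 [231 250  83  82  80  76  74  74 238 238 238 239]
 [167 201 189 120 230 224  75  75 239 239 240 239]
 [230  83 116  94  77 230 228  73 239 239 239 239]
 [ 84  81  80  79 178 111 181  71  91 108 107 108]
 [ 82  81 187 240 205  91 236  72 101 109 108 109]
 [ 80  78  93 205 231  75  71  71 107 108 107 107]
 [ 79  79  78  76  74  74  72  70 106 106 107 105]
 [101 100 116 109  95  94  93  92 106 106 107 106]
 [107 106 106 107 107 105 107 106 109 108 107 108]
 [108 106 108 107 107 107 107 107 107 107 108 108]
 [105 103 104 103 103 103 102 102 103 105 106 104]]
top [374.9 235.9  28.7  30.6] 0.66 [ 0.486 -0.224  0.138]
top [225.7 182.3  39.2   8.3] 0.63 [0.645 0.233 0.138]
top [327.2 202.4  32.8  38.9] 0.59 [ 0.586 -0.079  0.138]
side [267.4 291.5  21.1  63.2] 0.78 [0.654 0.171 0.138]
side [363.8 161.6  38.5  31.6] 0.73 [ 0.487 -0.207  0.138]
side [318.1 197.8  41.9  32.8] 0.56 [ 0.586 -0.075  0.138]
at [ 0.386  -0.3275  0.2232] [1.568 0.005 2.356] q [-1.44  0.47  1.61  1.22  2.13 -2.18] F [-0.   0.8 -0.4] w 0.036 0.0 t 29.7
  row [0.199, 0.568, 0.189, 0.502, 0.001, 0.003] n>= 7
  row [0.177, 0.275, 0.275, 0.5, 0.0, 0.0] n>= 7
  row [0.191, 0.064, 0.36, -0.0, -0.0, 0.9] n>= 12
  row [0.062, -0.119, 0.24, -0.0, -0.0, 0.6] n>= 8
chk bad 0 jump 0.04 q [-1.27  0.03  1.48  0.74  1.95 -1.88]
chk bad 0 jump 0.05 q [-0.7  -0.08  1.38  0.    1.84 -1.48]
chk bad 0 jump 0.16 q [-0.67 -0.14  1.56 -0.    1.73  0.91]
```

Call:
servo_tool --pt "0.2 0.57 0.19 0.5 0 0 50" --pt "0.2 0.57 0.19 0.5 0 0 50" --pt "0.2 0.57 0.19 0.5 0 0 50" --pt "0.2 0.57 0.19 0.5 0 0 50" --pt "0.2 0.57 0.19 0.5 0 0 50" --pt "0.2 0.57 0.19 0.5 0 0 50" --pt "0.2 0.57 0.19 0.5 0 0 50" --pt "0.2 0.57 0.19 0.5 0 0 50" --pt "0.2 0.57 0.19 0.5 0 0 50"

```text
time: 30.42
tool_pos: [0.385, -0.2998, 0.2807]
ee_rot: [2.354, 0.007, 2.357]
wrist_force: [-0.1, 1.0, -1.0]
width: 0.0499
finger_force: 0.0
```

Call:
servo_tool --pt "0.18 0.28 0.28 0.5 0 0 50" --pt "0.18 0.28 0.28 0.5 0 0 50" --pt "0.18 0.28 0.28 0.5 0 0 50" --pt "0.18 0.28 0.28 0.5 0 0 50" --pt "0.18 0.28 0.28 0.5 0 0 50" --pt "0.18 0.28 0.28 0.5 0 0 50" --pt "0.18 0.28 0.28 0.5 0 0 50" --pt "0.18 0.28 0.28 0.5 0 0 50" --pt "0.18 0.28 0.28 0.5 0 0 50"

```text
time: 31.17
tool_pos: [0.3999, -0.2591, 0.2785]
ee_rot: [3.14, 0.002, 2.357]
wrist_force: [-0.8, 0.6, 0.3]
width: 0.0501
finger_force: 0.0
```

Run:
```python
from h import *
path((.405,-.228,.2,D(np.pi)),(.405,-.228,.128,D(np.pi)),(.518,-.228,.128,D(np.pi)))
```

```text
at [ 0.3999 -0.2591  0.2785] [3.140e+00 2.000e-03 2.357e+00] q [-0.7  -0.08  1.39  0.    1.84 -1.48] F [-0.8  0.6  0.3] w 0.0501 0.0 t 31.2
  row [0.185, 0.255, 0.785, 0.0, 0.002, -0.5] n>= 7
  row [-0.0, -0.0, 0.72, 0.0, -0.0, 0.0] n>= 2
  row [-1.0, 0.0, 0.0, 0.0, 0.0, 0.0] n>= 3
  row [-0.13, 0.0, 0.0, 0.0, 0.0, 0.0] n>= 1
chk bad 0 jump 0.05 q [-0.63 -0.1   1.56  0.    1.69 -2.21]
chk bad 0 jump 0.01 q [-0.63 -0.08  1.68  0.    1.54 -2.21]
chk bad 0 jump 0.02 q [-0.51  0.15  1.45  0.    1.55 -2.09]
```

Call:
servo_tool --pt "0.18 0.25 0.4 0 0 -0.5 50" --pt "0.18 0.25 0.78 0 0 -0.5 50" --pt "0.18 0.25 0.78 0 0 -0.5 50" --pt "0.18 0.25 0.78 0 0 -0.5 50" --pt "0.18 0.25 0.78 0 0 -0.5 50" --pt "0.18 0.25 0.78 0 0 -0.5 50" --pt "0.18 0.25 0.78 0 0 -0.5 50" --pt "0.18 0.25 0.78 0 0 -0.5 50" --pt "0.18 0.25 0.78 0 0 -0.5 50"

```text
time: 31.92
tool_pos: [0.4044, -0.2305, 0.2018]
ee_rot: [-3.139, 0.005, 3.137]
wrist_force: [-0.5, -0.5, 0.0]
width: 0.0503
finger_force: 0.0
```

Call:
servo_tool --pt "0 0 0.3 0 0 0 50" --pt "0 0 0.6 0 0 0 50" --pt "0 0 0.71 0 0 0 50" --pt "0 0 0.71 0 0 0 50" --pt "0 0 0.71 0 0 0 50"

```text
time: 32.33
tool_pos: [0.4056, -0.2302, 0.132]
ee_rot: [-3.138, 0.005, 3.14]
wrist_force: [-0.8, -0.6, -0.3]
width: 0.0501
finger_force: 0.0
```

Call:
servo_tool --pt "0 0 0.04 0 0 0 50" --pt "-0.1 0 0.04 0 0 0 50" --pt "-0.18 0 0.04 0 0 0 50" --pt "-0.24 0 0.04 0 0 0 50" --pt "-0.3 0 0.04 0 0 0 50" --pt "-0.36 0 0.04 0 0 0 50" --pt "-0.44 0 0.04 0 0 0 50" --pt "-0.52 0 0.04 0 0 0 50" --pt "-0.6 0 0.04 0 0 0 50" --pt "-0.68 0 0.04 0 0 0 50" --pt "-0.76 0 0.04 0 0 0 50" --pt "-0.84 0 0.04 0 0 0 50"

```text
time: 33.33
tool_pos: [0.4909, -0.2301, 0.1286]
ee_rot: [-3.137, 0.006, 3.141]
wrist_force: [-1.2, 1.5, 1.4]
width: 0.05
finger_force: 0.8
```

Call:
servo_tool --pt "-0.06 0 0 0 0 0 50" --pt "-0.12 0 0 0 0 0 50" --pt "-0.18 0 0 0 0 0 50" --pt "-0.24 0 0 0 0 0 50" --pt "-0.28 0 0 0 0 0 50" --pt "-0.28 0 0 0 0 0 50"

```text
time: 33.83
tool_pos: [0.519, -0.23, 0.1286]
ee_rot: [-3.137, 0.007, -3.142]
wrist_force: [-0.7, 0.3, 0.4]
width: 0.05
finger_force: 0.0
```

Call:
servo_tool --pt "0.15 0 0 0 0 0 50" --pt "0.15 0 -0.4 0 0 0 50" --pt "0.15 0 -0.8 0 0 0 50" --pt "0.15 0 -1 0 0 0 50" --pt "0.15 0 -1 0 0 0 50"

```text
time: 34.25
tool_pos: [0.5047, -0.2309, 0.2357]
ee_rot: [-3.131, 0.017, 3.141]
wrist_force: [-0.1, -0.0, 0.0]
width: 0.0502
finger_force: 0.0
```

Run:
```python
from h import *
robot.snapshot("side"); robot.snapshot("top")
for c in("top","side"):
  for d in robot.find_in("panel_a",c)[:5]: print(c,np.round(d["extent"],1),round(d["conf"],2),w(c,d["extent"][:2],.138).round(3))
panels("top"); panels("side")
path((.6,-.15,.235,D(np.pi)),(.672,-.083,.2,D(np.pi)),(.672,-.083,.128,D(np.pi)))
```

```text
top [328.2 202.2  33.   38. ] 0.77 [ 0.587 -0.082  0.138]
top [374.6 205.9  30.2  28.3] 0.7 [ 0.577 -0.223  0.138]
top [226.9 182.9  38.5   7.9] 0.63 [0.643 0.23  0.138]
side [267.7 294.2  19.8  65.2] 0.92 [0.653 0.176 0.138]
side [327.9 158.1  44.1  35.1] 0.74 [ 0.577 -0.208  0.138]
side [318.9 195.9  42.3  35.7] 0.65 [ 0.585 -0.081  0.138]
top brown [586. -81.] [97. 94.] 7.3 [328. 202.]
top brown [583. 213.] [151. 135.] 1.2 [231. 204.]
side brown [586. -79.] [99. 97.] 7.4 [318. 197.]
at [ 0.5016 -0.2292  0.2264] [-3.139e+00  3.000e-03  3.141e+00] q [-0.53  0.08  1.32 -0.    1.73 -2.1 ] F [ 0.2  0.7 -0.4] w 0.0501 0.0 t 34.5
  row [-0.984, 0.792, -0.085, -0.002, 0.002, -0.0] n>= 4
  row [-0.72, 0.67, 0.35, 0.0, -0.0, 0.0] n>= 3
  row [-0.0, -0.0, 0.72, -0.0, -0.0, -0.0] n>= 2
chk bad 0 jump 0.02 q [-0.34  0.24  1.13  0.    1.77 -1.91]
chk bad 0 jump 0.01 q [-0.21  0.38  1.02  0.    1.74 -1.78]
chk bad 0 jump 0.01 q [-0.21  0.39  1.14  0.    1.61 -1.78]
```

Call:
servo_tool --pt "-0.98 0.79 -0.09 0 0 0 50" --pt "-0.98 0.79 -0.09 0 0 0 50" --pt "-0.98 0.79 -0.09 0 0 0 50" --pt "-0.98 0.79 -0.09 0 0 0 50" --pt "-0.98 0.79 -0.09 0 0 0 50"

```text
time: 34.97
tool_pos: [0.601, -0.1488, 0.2353]
ee_rot: [-3.138, 0.002, -3.138]
wrist_force: [-0.2, -0.6, -0.1]
width: 0.0502
finger_force: 0.0
```

Call:
servo_tool --pt "-0.72 0.67 0.35 0 0 0 50" --pt "-0.72 0.67 0.35 0 0 0 50" --pt "-0.72 0.67 0.35 0 0 0 50" --pt "-0.72 0.67 0.35 0 0 0 50" --pt "-0.72 0.67 0.35 0 0 0 50"

```text
time: 35.38
tool_pos: [0.6715, -0.0842, 0.201]
ee_rot: [-3.137, 0.002, 3.141]
wrist_force: [-0.2, -0.8, 0.1]
width: 0.0501
finger_force: 0.0
```

Call:
servo_tool --pt "0 0 0.3 0 0 0 50" --pt "0 0 0.6 0 0 0 50" --pt "0 0 0.7 0 0 0 50" --pt "0 0 0.7 0 0 0 50" --pt "0 0 0.7 0 0 0 50"

```text
time: 35.8
tool_pos: [0.6723, -0.0855, 0.1338]
ee_rot: [-3.136, 0.006, 3.14]
wrist_force: [0.1, 0.1, 1.2]
width: 0.0499
finger_force: 0.0
```

Call:
servo_tool --pt "0 0 0.06 0 0 0 50" --pt "0.07 0 0.06 0 0 0 50" --pt "0.15 0 0.06 0 0 0 50" --pt "0.22 0 0.06 0 0 0 50" --pt "0.29 0 0.06 0 0 0 50" --pt "0.36 0 0.06 0 0 0 50" --pt "0.43 0 0.06 0 0 0 50" --pt "0.5 0 0.06 0 0 0 50" --pt "0.57 0 0.06 0 0 0 50" --pt "0.64 0 0.06 0 0 0 50" --pt "0.71 0 0.06 0 0 0 50" --pt "0.78 0 0.06 0 0 0 50"

```text
time: 36.8
tool_pos: [0.5945, -0.0841, 0.1267]
ee_rot: [-3.137, 0.007, 3.141]
wrist_force: [1.2, -0.0, 1.5]
width: 0.0503
finger_force: 0.8
```

Call:
servo_tool --pt "0.07 0 0 0 0 0 50" --pt "0.14 0 0 0 0 0 50" --pt "0.2 0 0 0 0 0 50" --pt "0.26 0 0 0 0 0 50" --pt "0.32 0 0 0 0 0 50" --pt "0.38 0 0 0 0 0 50" --pt "0.44 0 0 0 0 0 50" --pt "0.46 0 0 0 0 0 50" --pt "0.46 0 0 0 0 0 50"

```text
time: 37.55
tool_pos: [0.548, -0.0841, 0.1261]
ee_rot: [-3.137, 0.005, 3.141]
wrist_force: [0.8, -0.7, -0.5]
width: 0.0501
finger_force: 0.0
```

Run:
```python
from h import *
go()
panels("side")
for d in robot.find_in("panel_a","side")[:5]: print(np.round(d["extent"],1),round(d["conf"],2),w("side",d["extent"][:2],.138).round(3))
```

```text
at [ 0.548  -0.0841  0.1261] [-3.137  0.005  3.141] q [-0.25  0.12  1.48 -0.    1.53 -1.82] F [ 0.8 -0.7 -0.5] w 0.0501 0.0 t 37.5
side brown [489. -72.] [101.  96.] 89.7 [361. 205.]
[359.6 204.4  43.9  37.1] 0.79 [ 0.49  -0.068  0.138]
[268.5 293.4  16.8  64.9] 0.72 [0.651 0.174 0.138]
[320.1 155.6  23.1  32.2] 0.6 [ 0.597 -0.214  0.138]
```

Call:
servo_tool --pt "-0.1 0 0 0 0 0 50" --pt "-0.1 0 -0.4 0 0 0 50" --pt "-0.1 0 -0.8 0 0 0 50" --pt "-0.1 0 -1 0 0 0 50" --pt "-0.1 0 -1 0 0 0 50"

```text
time: 38.07
tool_pos: [0.5618, -0.0843, 0.233]
ee_rot: [-3.134, 0.017, 3.141]
wrist_force: [0.4, 0.0, 1.0]
width: 0.0504
finger_force: 0.0
```

Call:
servo_tool --pt "0.3 -0.4 -0.6 0 0 0 60" --pt "0.6 -0.8 -0.6 0 0 0 60" --pt "0.9 -1 -0.6 0 0 0 60" --pt "1 -1 -0.6 0 0 0 60" --pt "1 -1 -0.6 0 0 0 60" --pt "1 -1 -0.6 0 0 0 60"

```text
time: 38.57
tool_pos: [0.4576, -0.1843, 0.2859]
ee_rot: [-3.137, 0.006, 3.138]
wrist_force: [-0.3, 1.4, 0.0]
width: 0.0598
finger_force: 0.0
```

Run:
```python
from h import *
panels("top"); panels("side")
for d in robot.find_in("panel_a","top")[:5]: print(np.round(d["extent"],1),round(d["conf"],2),w("top",d["extent"][:2],.138).round(3))
go()
c=np.array([.441,-.129]); h=np.array([.7071,.7071])
pre=c-h*.065; gr=c+h*.033
for psi in(45,60):
  for s in(1,-1):
    print(psi,s,[np.round(v,2).tolist() for v in ik.sols([*gr,.134],ik.ori(psi,s,0),0)],[np.round(v,2).tolist() for v in ik.sols([*pre,.134],ik.ori(psi,s,0),0)])
```

```text
top brown [489. -74.] [94. 94.] 0.6 [325. 234.]
top brown [583. 213.] [150. 135.] 1.2 [232. 204.]
side brown [490. -72.] [102. 100.] 89.5 [360. 204.]
[324.9 233.3  34.   35.8] 0.7 [ 0.492 -0.073  0.138]
[373.4 207.5  30.4  32.4] 0.7 [ 0.572 -0.219  0.138]
[440.1 232.7  19.6  20.4] 0.65 [ 0.498 -0.421  0.138]
[225.4 182.9  37.2   9. ] 0.46 [0.643 0.234 0.138]
at [ 0.4586 -0.1826  0.2848] [-3.138  0.005 -3.141] q [-0.49 -0.04  1.34 -0.    1.84 -2.06] F [ 0.1  0.2 -0.2] w 0.0601 0.0 t 38.7
45 1 [[-1.17, 0.35, 2.06, 1.28, 1.82, -2.45]] [[-1.37, 0.4, 1.98, 1.12, 1.96, -2.47]]
45 -1 [[-1.17, 0.35, 2.06, 1.28, 1.82, 0.69]] [[-1.37, 0.4, 1.98, 1.12, 1.96, 0.67]]
60 1 [[-1.08, 0.48, 1.85, 1.17, 1.96, -2.41]] [[-1.26, 0.52, 1.78, 1.03, 2.09, -2.45]]
60 -1 [[-1.08, 0.48, 1.85, 1.17, 1.96, 0.73]] [[-1.26, 0.52, 1.78, 1.03, 2.09, 0.69]]
```

Run:
```python
from h import *
path((.40,-.167,.29,D(2.356)),(.395,-.167,.28,E(45,1,45)),(.395,-.168,.22,E(45,1,0)),(.395,-.168,.134,E(45,1,0)),(.4635,-.0985,.134,E(45,1,0)))
```

```text
at [ 0.4586 -0.1826  0.2848] [-3.138  0.005 -3.141] q [-0.49 -0.04  1.34 -0.    1.84 -2.06] F [ 0.1  0.2 -0.2] w 0.0601 0.0 t 38.7
  row [0.586, 0.157, -0.055, -0.001, 0.004, 0.501] n>= 7
  row [0.035, -0.035, 0.1, -0.5, 0.0, -0.0] n>= 7
  row [-0.007, -0.429, 0.419, -0.5, 0.0, 0.0] n>= 7
  row [0.0, -0.86, -0.0, -0.0, 0.0, 0.0] n>= 3
  row [0.007, 0.0, 0.976, -0.0, 0.0, 0.0] n>= 3
chk bad 0 jump 0.05 q [-0.53 -0.17  1.44  0.    1.87 -1.31]
chk bad 0 jump 0.05 q [-1.15 -0.23  1.72  0.77  1.89 -1.77]
chk bad 0 jump 0.04 q [-1.37  0.21  1.99  1.2   2.04 -2.28]
chk bad 0 jump 0.01 q [-1.37  0.39  2.    1.12  1.96 -2.48]
chk bad 0 jump 0.01 q [-1.17  0.34  2.08  1.28  1.82 -2.46]
```

Call:
servo_tool --pt "0.59 0.16 -0.06 0 0 0.5 60" --pt "0.59 0.16 -0.06 0 0 0.5 60" --pt "0.59 0.16 -0.06 0 0 0.5 60" --pt "0.59 0.16 -0.06 0 0 0.5 60" --pt "0.59 0.16 -0.06 0 0 0.5 60" --pt "0.59 0.16 -0.06 0 0 0.5 60" --pt "0.59 0.16 -0.06 0 0 0.5 60" --pt "0.59 0.16 -0.06 0 0 0.5 60" --pt "0.59 0.16 -0.06 0 0 0.5 60"

```text
time: 39.47
tool_pos: [0.3997, -0.1665, 0.291]
ee_rot: [3.141, 0.006, 2.359]
wrist_force: [0.5, -0.2, 0.4]
width: 0.0603
finger_force: 0.0
```

Call:
servo_tool --pt "0.03 -0.03 0.1 -0.5 0 0 60" --pt "0.03 -0.03 0.1 -0.5 0 0 60" --pt "0.03 -0.03 0.1 -0.5 0 0 60" --pt "0.03 -0.03 0.1 -0.5 0 0 60" --pt "0.03 -0.03 0.1 -0.5 0 0 60" --pt "0.03 -0.03 0.1 -0.5 0 0 60" --pt "0.03 -0.03 0.1 -0.5 0 0 60" --pt "0.03 -0.03 0.1 -0.5 0 0 60" --pt "0.03 -0.03 0.1 -0.5 0 0 60"

```text
time: 40.22
tool_pos: [0.3948, -0.1676, 0.2812]
ee_rot: [2.355, 0.007, 2.355]
wrist_force: [-0.2, -0.4, 0.0]
width: 0.0601
finger_force: 0.0
```

Call:
servo_tool --pt "0 -0.43 0.42 -0.5 0 0 60" --pt "0 -0.43 0.42 -0.5 0 0 60" --pt "0 -0.43 0.42 -0.5 0 0 60" --pt "0 -0.43 0.42 -0.5 0 0 60" --pt "0 -0.43 0.42 -0.5 0 0 60" --pt "0 -0.43 0.42 -0.5 0 0 60" --pt "0 -0.43 0.42 -0.5 0 0 60" --pt "0 -0.43 0.42 -0.5 0 0 60" --pt "0 -0.43 0.42 -0.5 0 0 60"

```text
time: 40.97
tool_pos: [0.3953, -0.1679, 0.222]
ee_rot: [1.573, 0.009, 2.358]
wrist_force: [-0.0, 0.4, 0.9]
width: 0.06
finger_force: 0.0
```

Run:
```python
from h import *
path((.395,-.168,.134,E(45,1,0)),(.4635,-.0985,.134,E(45,1,0)))
panels("top")
```

```text
at [ 0.3953 -0.1679  0.222 ] [1.573 0.009 2.358] q [-1.37  0.2   1.98  1.21  2.04 -2.28] F [-0.   0.4  0.9] w 0.06 0.0 t 41.0
  row [0.009, -0.88, -0.001, -0.001, -0.001, 0.006] n>= 3
  row [0.007, 0.0, 0.976, 0.0, 0.0, 0.0] n>= 3
chk bad 0 jump 0.01 q [-1.37  0.39  2.    1.12  1.96 -2.48]
chk bad 0 jump 0.01 q [-1.17  0.34  2.08  1.28  1.82 -2.46]
top brown [489. -74.] [94. 94.] 0.6 [325. 234.]
top brown [584. 213.] [153. 135.] 1.2 [232. 203.]
```

Call:
servo_tool --pt "0 -0.4 0 0 0 0 60" --pt "0 -0.75 0 0 0 0 60" --pt "0 -0.88 0 0 0 0 60" --pt "0 -0.88 0 0 0 0 60" --pt "0 -0.88 0 0 0 0 60"

```text
time: 41.43
tool_pos: [0.3956, -0.1691, 0.1349]
ee_rot: [1.572, 0.011, 2.357]
wrist_force: [0.0, -0.6, 0.2]
width: 0.06
finger_force: 0.0
```

Call:
servo_tool --pt "0 0 0.2 0 0 0 60" --pt "0 0 0.4 0 0 0 60" --pt "0 0 0.6 0 0 0 60" --pt "0 0 0.8 0 0 0 60" --pt "0 0 0.98 0 0 0 60" --pt "0 0 0.98 0 0 0 60"

```text
time: 41.93
tool_pos: [0.4654, -0.0974, 0.1358]
ee_rot: [1.571, 0.013, 2.36]
wrist_force: [-0.9, 0.1, -0.4]
width: 0.0604
finger_force: 0.0
```

Call:
servo_tool --pt "0 0 0 0 0 0 0" --pt "0 0 0 0 0 0 0" --pt "0 0 0 0 0 0 0" --pt "0 0 0 0 0 0 0" --pt "0 0 0 0 0 0 0" --pt "0 0 0 0 0 0 0" --pt "0 0 0 0 0 0 0" --pt "0 0 0 0 0 0 0" --pt "0 0 0 0 0 0 0" --pt "0 0 0 0 0 0 0" --pt "0 0 0 0 0 0 0"

```text
time: 42.85
tool_pos: [0.4646, -0.0994, 0.134]
ee_rot: [1.569, 0.008, 2.356]
wrist_force: [0.2, -1.4, 0.8]
width: 0.0076
finger_force: 30.0
```

Call:
servo_tool --pt "0 0.1 0 0 0 0 0" --pt "0 0.3 0 0 0 0 0" --pt "0 0.5 0 0 0 0 0" --pt "0 0.7 0 0 0 0 0" --pt "0 0.9 0 0 0 0 0" --pt "0 1 0 0 0 0 0" --pt "0 1 0 0 0 0 0"

```text
time: 43.43
tool_pos: [0.4641, -0.099, 0.2351]
ee_rot: [1.572, 0.013, 2.356]
wrist_force: [0.5, 0.2, -0.6]
width: 0.0083
finger_force: 30.0
```

Run:
```python
from h import *
def roll(a): return tuple((ik.ori(45,1,0)*Ro.from_rotvec([0,0,np.radians(a)])).as_euler("xyz"))
path((.445,-.117,.25,roll(0)),(.445,-.117,.25,roll(60)),(.445,-.117,.25,roll(120)),(.445,-.117,.25,roll(180)))
```

```text
at [ 0.4641 -0.099   0.2351] [1.572 0.013 2.356] q [-1.17  0.11  2.06  1.35  1.88 -2.21] F [ 0.5  0.2 -0.6] w 0.0083 30.0 t 43.4
  row [0.006, 0.149, -0.263, -0.001, 0.0, 0.008] n>= 1
  row [-0.0, 0.0, -0.0, 0.0, -0.0, 0.667] n>= 9
  row [0.0, 0.0, 0.0, 0.0, 0.0, 0.667] n>= 9
  row [0.0, 0.0, 0.0, 0.0, 0.0, 0.667] n>= 9
chk bad 0 jump 0.0 q [-1.22  0.09  2.04  1.33  1.94 -2.17]
chk bad 0 jump 0.07 q [-1.22  0.09  2.04  1.33  1.94 -1.13]
chk bad 0 jump 0.07 q [-1.22  0.09  2.04  1.33  1.94 -0.08]
chk bad 0 jump 0.07 q [-1.22  0.09  2.04  1.33  1.94  0.97]
```

Call:
servo_tool --pt "0 0.15 -0.26 0 0 0 0" --pt "0 0.15 -0.26 0 0 0.1 0" --pt "0 0.15 -0.26 0 0 0.67 0" --pt "0 0.15 -0.26 0 0 0.67 0" --pt "0 0.15 -0.26 0 0 0.67 0" --pt "0 0.15 -0.26 0 0 0.67 0" --pt "0 0.15 -0.26 0 0 0.67 0" --pt "0 0.15 -0.26 0 0 0.67 0" --pt "0 0.15 -0.26 0 0 0.67 0" --pt "0 0.15 -0.26 0 0 0.67 0" --pt "0 0.15 -0.26 0 0 0.67 0" --pt "0 0.15 -0.26 0 0 0.67 0"

```text
time: 44.43
tool_pos: [0.4454, -0.1169, 0.2478]
ee_rot: [1.569, -1.045, 2.357]
wrist_force: [-0.5, -0.7, -0.1]
width: 0.0076
finger_force: 30.0
```

Call:
servo_tool --pt "0 0 0 0 0 0.67 0" --pt "0 0 0 0 0 0.67 0" --pt "0 0 0 0 0 0.67 0" --pt "0 0 0 0 0 0.67 0" --pt "0 0 0 0 0 0.67 0" --pt "0 0 0 0 0 0.67 0" --pt "0 0 0 0 0 0.67 0" --pt "0 0 0 0 0 0.67 0" --pt "0 0 0 0 0 0.67 0" --pt "0 0 0 0 0 0.67 0"

```text
time: 45.27
tool_pos: [0.4454, -0.117, 0.2482]
ee_rot: [-1.569, -1.044, -0.787]
wrist_force: [-0.2, 0.8, -1.2]
width: 0.0079
finger_force: 30.0
```

Call:
servo_tool --pt "0 0 0 0 0 0.67 0" --pt "0 0 0 0 0 0.67 0" --pt "0 0 0 0 0 0.67 0" --pt "0 0 0 0 0 0.67 0" --pt "0 0 0 0 0 0.67 0" --pt "0 0 0 0 0 0.67 0" --pt "0 0 0 0 0 0.67 0" --pt "0 0 0 0 0 0.67 0" --pt "0 0 0 0 0 0.67 0" --pt "0 0 0 0 0 0.67 0"

```text
time: 46.1
tool_pos: [0.4454, -0.117, 0.2484]
ee_rot: [-1.57, 0.007, -0.786]
wrist_force: [-0.0, 0.3, -1.0]
width: 0.0083
finger_force: 30.0
```

Run:
```python
from h import *
path((.4665,-.0965,.148,E(45,-1,0)),(.4665,-.0965,.1345,E(45,-1,0)))
```

```text
at [ 0.4454 -0.117   0.2484] [-1.57   0.007 -0.786] q [-1.22  0.1   2.04  1.33  1.94  0.97] F [-0.   0.3 -1. ] w 0.0083 30.0 t 46.1
  row [0.011, 1.0, 0.292, -0.001, -0.0, -0.004] n>= 3
  row [0.0, 0.004, 0.001, -0.0, -0.0, -0.0] n>= 1
  row [-0.0, 0.135, -0.0, -0.0, -0.0, 0.0] n>= 1
chk bad 0 jump 0.02 q [-1.16  0.31  2.08  1.29  1.82  0.72]
chk bad 0 jump 0.0 q [-1.16  0.34  2.08  1.29  1.81  0.69]
```

Call:
servo_tool --pt "0 0.3 0.1 0 0 0 0" --pt "0 0.6 0.2 0 0 0 0" --pt "0 0.8 0.28 0 0 0 0" --pt "0 0.98 0.29 0 0 0 0" --pt "0 1 0.29 0 0 0 0" --pt "0 1 0.29 0 0 0 0"

```text
time: 46.6
tool_pos: [0.4655, -0.0958, 0.1484]
ee_rot: [-1.568, 0.008, -0.786]
wrist_force: [0.2, -0.6, -0.6]
width: 0.0077
finger_force: 30.0
```

Call:
servo_tool --pt "0 0.03 0 0 0 0 0" --pt "0 0.06 0 0 0 0 0" --pt "0 0.09 0 0 0 0 0" --pt "0 0.12 0 0 0 0 0" --pt "0 0.13 0 0 0 0 0" --pt "0 0.13 0 0 0 0 0"

```text
time: 47.1
tool_pos: [0.4654, -0.096, 0.1357]
ee_rot: [-1.57, 0.008, -0.786]
wrist_force: [0.3, 0.6, -0.5]
width: 0.0079
finger_force: 30.0
```

Call:
servo_tool --pt "0 0.015 0 0 0 0 0" --pt "0 0.015 0 0 0 0 36" --pt "0 0.015 0 0 0 0 36" --pt "0 0.015 0 0 0 0 36" --pt "0 0.015 0 0 0 0 36" --pt "0 0.015 0 0 0 0 36" --pt "0 0.015 -0.2 0 0 0 36" --pt "0 0.015 -0.4 0 0 0 36" --pt "0 0.015 -0.7 0 0 0 36" --pt "0 0.015 -1 0 0 0 36" --pt "0 0.015 -1 0 0 0 36"

```text
time: 48.02
tool_pos: [0.3936, -0.1707, 0.1344]
ee_rot: [-1.571, 0.005, -0.79]
wrist_force: [0.8, -0.8, -0.4]
width: 0.036
finger_force: 0.0
```

Call:
servo_tool --pt "0 -0.9 -0.1 0 0 0 50" --pt "0 -0.9 -0.1 0 0 0 50" --pt "0 -0.9 -0.1 0 0 0 50" --pt "0 -0.9 -0.1 0 0 0 50" --pt "0 -0.9 -0.1 0 0 0 50"

```text
time: 48.43
tool_pos: [0.3882, -0.1737, 0.2237]
ee_rot: [-1.571, 0.007, -0.786]
wrist_force: [0.5, -0.8, -0.9]
width: 0.05
finger_force: 0.0
```

Run:
```python
from h import *
robot.snapshot("side"); robot.snapshot("top")
for c in("top","side"):
  for d in robot.find_in("panel_a",c)[:5]: print(c,np.round(d["extent"],1),round(d["conf"],2),w(c,d["extent"][:2],.138).round(3))
path((.395,-.14,.28,E(45,-1,45)),(.40,-.11,.28,E(45,-1,90)),(.40,-.075,.2,D(0)),(.40,-.075,.128,D(0)))
```

```text
top [226.9 182.6  36.6  10.6] 0.76 [0.644 0.23  0.138]
top [324.9 233.4  33.9  31.9] 0.55 [ 0.492 -0.073  0.138]
side [357.5 204.2  44.7  36.7] 0.82 [ 0.495 -0.068  0.138]
side [268.5 291.7  19.7  64.8] 0.66 [0.652 0.171 0.138]
side [327.8 157.8  41.1  34.2] 0.58 [ 0.577 -0.209  0.138]
side [294.1 123.5  15.1  28.1] 0.36 [ 0.682 -0.329  0.138]
at [ 0.3881 -0.1734  0.2232] [-1.568  0.011 -0.785] q [-1.39  0.21  1.98  1.2   2.05  0.88] F [-0.4 -0.3  0.5] w 0.0497 0.0 t 48.6
  row [-0.193, -0.566, 0.287, -0.502, 0.003, -0.006] n>= 7
  row [-0.177, -0.175, 0.175, -0.5, 0.0, 0.0] n>= 7
  row [-0.247, -0.247, 0.8, 0.0, 0.0, -0.5] n>= 7
  row [0.0, 0.0, 0.72, -0.0, 0.0, -0.0] n>= 2
chk bad 0 jump 0.05 q [-1.12 -0.29  1.76  0.78  1.88  1.4 ]
chk bad 0 jump 0.06 q [-0.41 -0.22  1.5   0.    1.86  1.95]
chk bad 0 jump 0.05 q [-0.32 -0.24  1.67 -0.    1.71  1.25]
chk bad 0 jump 0.01 q [-0.32 -0.21  1.8   0.    1.56  1.25]
```

Call:
servo_tool --pt "-0.19 -0.57 0.29 -0.5 0 0 50" --pt "-0.19 -0.57 0.29 -0.5 0 0 50" --pt "-0.19 -0.57 0.29 -0.5 0 0 50" --pt "-0.19 -0.57 0.29 -0.5 0 0 50" --pt "-0.19 -0.57 0.29 -0.5 0 0 50" --pt "-0.19 -0.57 0.29 -0.5 0 0 50" --pt "-0.19 -0.57 0.29 -0.5 0 0 50" --pt "-0.19 -0.57 0.29 -0.5 0 0 50" --pt "-0.19 -0.57 0.29 -0.5 0 0 50"

```text
time: 49.38
tool_pos: [0.3955, -0.1398, 0.2808]
ee_rot: [-2.354, 0.009, -0.784]
wrist_force: [-0.0, -0.8, -0.7]
width: 0.0501
finger_force: 0.0
```

Call:
servo_tool --pt "-0.18 -0.18 0.18 -0.5 0 0 50" --pt "-0.18 -0.18 0.18 -0.5 0 0 50" --pt "-0.18 -0.18 0.18 -0.5 0 0 50" --pt "-0.18 -0.18 0.18 -0.5 0 0 50" --pt "-0.18 -0.18 0.18 -0.5 0 0 50" --pt "-0.18 -0.18 0.18 -0.5 0 0 50" --pt "-0.18 -0.18 0.18 -0.5 0 0 50" --pt "-0.18 -0.18 0.18 -0.5 0 0 50" --pt "-0.18 -0.18 0.18 -0.5 0 0 50"

```text
time: 50.13
tool_pos: [0.4002, -0.1094, 0.2787]
ee_rot: [3.142, 0.014, -0.785]
wrist_force: [0.0, -0.3, -1.0]
width: 0.0503
finger_force: 0.0
```

Call:
servo_tool --pt "-0.25 -0.25 0.4 0 0 -0.5 50" --pt "-0.25 -0.25 0.8 0 0 -0.5 50" --pt "-0.25 -0.25 0.8 0 0 -0.5 50" --pt "-0.25 -0.25 0.8 0 0 -0.5 50" --pt "-0.25 -0.25 0.8 0 0 -0.5 50" --pt "-0.25 -0.25 0.8 0 0 -0.5 50" --pt "-0.25 -0.25 0.8 0 0 -0.5 50" --pt "-0.25 -0.25 0.8 0 0 -0.5 50" --pt "-0.25 -0.25 0.8 0 0 -0.5 50"

```text
time: 50.88
tool_pos: [0.3993, -0.075, 0.2007]
ee_rot: [-3.134, 0.006, -0.005]
wrist_force: [-0.4, -1.3, 0.5]
width: 0.0505
finger_force: 0.0
```

Call:
servo_tool --pt "0 0 0.3 0 0 0 50" --pt "0 0 0.6 0 0 0 50" --pt "0 0 0.71 0 0 0 50" --pt "0 0 0.74 0 0 0 50" --pt "0 0 0.74 0 0 0 50"

```text
time: 51.3
tool_pos: [0.3993, -0.0737, 0.1271]
ee_rot: [-3.134, 0.007, -0.002]
wrist_force: [0.4, -0.5, -0.2]
width: 0.0502
finger_force: 0.0
```

Call:
servo_tool --pt "0.1 0 -0.01 0 0 0 50" --pt "0.2 0 -0.01 0 0 0 50" --pt "0.28 0 -0.01 0 0 0 50" --pt "0.35 0 -0.01 0 0 0 50" --pt "0.42 0 -0.01 0 0 0 50" --pt "0.5 0 -0.01 0 0 0 50" --pt "0.58 0 -0.01 0 0 0 50" --pt "0.66 0 -0.01 0 0 0 50" --pt "0.74 0 -0.01 0 0 0 50" --pt "0.82 0 -0.01 0 0 0 50" --pt "0.9 0 -0.01 0 0 0 50" --pt "0.98 0 -0.01 0 0 0 50"

```text
time: 52.3
tool_pos: [0.4988, -0.0736, 0.1283]
ee_rot: [-3.135, 0.005, -0.0]
wrist_force: [-1.2, 0.4, 1.7]
width: 0.0498
finger_force: 0.8
```

Call:
servo_tool --pt "0.06 0 0 0 0 0 50" --pt "0.12 0 0 0 0 0 50" --pt "0.18 0 0 0 0 0 50" --pt "0.21 0 0 0 0 0 50" --pt "0.21 0 0 0 0 0 50"

```text
time: 52.72
tool_pos: [0.5199, -0.0736, 0.128]
ee_rot: [-3.135, 0.004, -0.0]
wrist_force: [0.4, -1.0, -0.2]
width: 0.0501
finger_force: 0.0
```

Call:
servo_tool --pt "-0.15 0 0 0 0 0 94" --pt "-0.15 0 -0.4 0 0 0 94" --pt "-0.15 0 -0.8 0 0 0 94" --pt "-0.15 0 -1 0 0 0 94" --pt "-0.15 0 -1 0 0 0 94"

```text
time: 53.13
tool_pos: [0.5071, -0.0749, 0.2346]
ee_rot: [-3.138, -0.007, -0.0]
wrist_force: [-0.2, -0.3, 0.1]
width: 0.0797
finger_force: 0.0
```

Run:
```python
from h import *
go()
robot.snapshot("side"); robot.snapshot("top")
for k in("panel_a","rack","weight"):
 for c in("top","side"):
  for d in robot.find_in(k,c)[:5]: print(k,c,np.round(d["extent"],1),round(d["conf"],2),w(c,d["extent"][:2],.138 if k!="weight" else .038).round(3))
```

```text
at [ 0.5071 -0.0749  0.2346] [-3.138 -0.007 -0.   ] q [-0.26 -0.01  1.4   0.01  1.74  1.31] F [-0.2 -0.3  0.1] w 0.0797 0.0 t 53.1
panel_a top [374.9 206.8  33.   29.7] 0.84 [ 0.574 -0.224  0.138]
panel_a top [324.4 202.8  29.5  28.2] 0.82 [ 0.585 -0.07   0.138]
panel_a top [228.1 183.9  37.3  10.9] 0.55 [0.64  0.226 0.138]
panel_a top [305.8 199.4 216.9  81.6] 0.45 [ 0.595 -0.013  0.138]
panel_a side [318.9 201.   45.5  39.8] 0.98 [ 0.583 -0.066  0.138]
panel_a side [267.7 292.2  16.6  68. ] 0.85 [0.653 0.172 0.138]
panel_a side [327.4 157.2  36.8  29.6] 0.76 [ 0.579 -0.211  0.138]
rack top [231.8 203.4  43.9  48.9] 0.98 [0.58  0.213 0.138]
rack side [297.9 310.2  88.2  81.2] 0.78 [0.591 0.201 0.138]
rack side [293.  122.   14.3  27.9] 0.5 [ 0.686 -0.335  0.138]
weight top [441.2 230.   21.4  22.8] 0.83 [ 0.504 -0.455  0.038]
weight side [292.2 253.7 150.8 268.6] 0.22 [0.635 0.019 0.038]
```

Run:
```python
from h import *
a=robot.snapshot("top");b=robot.snapshot("side")
A=cv2.resize(a[172:238,200:266],None,fx=6,fy=6,interpolation=cv2.INTER_CUBIC);B=cv2.resize(b[250:350,250:350],None,fx=4,fy=4,interpolation=cv2.INTER_CUBIC)
cv2.imwrite("pics/r1.png",np.hstack([A,B[:396]])[:,:,::-1])
```

```text
(no output)
```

View pics/r1.png

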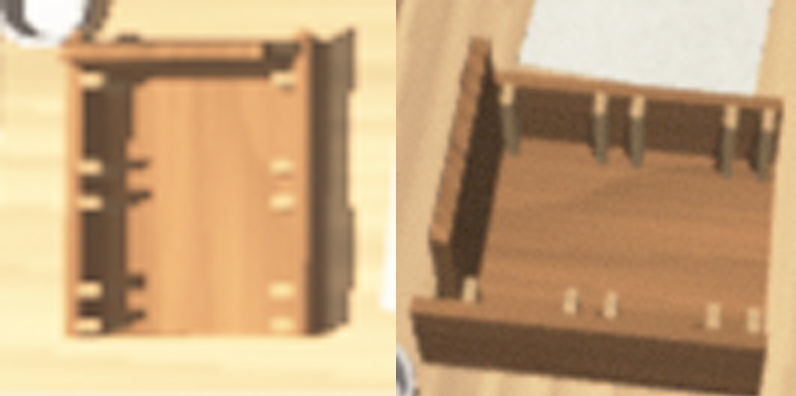

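The panel stands in the rear slot; its top edge runs from (65,50) to (265,45) in the top crop and from (480,40) to (437,240) in the side crop. Its brown back faces the robot.

Run:
```python
from h import *
for u in[(210.8,180.3),(244.2,179.5)]: print("top",w("top",u,.236).round(4))
for u in[(271,260),(260.3,310)]: print("side",w("side",u,.236).round(4))
# rack corners at top of cheeks z~.188
for u in[(65,335),(305,335),(305,32)]: print("rack",w("top",(200+u[0]/6,172+u[1]/6),.188).round(4))
# cleats
for u in[(90,80),(90,166),(90,201),(90,290),(90,325),(283,80),(283,166),(283,201),(283,290),(283,325)]: print(w("top",(200+u[0]/6,172+u[1]/6),.188).round(4),end=" ")
```

```text
top [0.6401 0.2494 0.236 ]
top [0.6433 0.1555 0.236 ]
side [0.6418 0.1594 0.236 ]
side [0.6409 0.2526 0.236 ]
rack [0.5061 0.2602 0.188 ]
rack [0.5074 0.1434 0.188 ]
rack [0.6552 0.1464 0.188 ]
[0.6306 0.2513 0.188 ] [0.5885 0.2502 0.188 ] [0.5714 0.2497 0.188 ] [0.5281 0.2486 0.188 ] [0.5111 0.2482 0.188 ] [0.6315 0.1567 0.188 ] [0.5894 0.1558 0.188 ] [0.5724 0.1554 0.188 ] [0.5291 0.1545 0.188 ] [0.5121 0.1542 0.188 ]
```

Run:
```python
from h import *
path((.52,.0,.30,D(.6)),(.641,.204,.29,D(np.pi/2-.02)),(.641,.204,.206,D(np.pi/2-.02)),(.641,.204,.31,D(np.pi/2-.02)),(.58,.05,.32,D(np.pi-.02)),(.578,.058,.25,E(90,1,40)),(.578,.060,.18,E(90,1,40)))
```

```text
at [ 0.5041 -0.0741  0.2272] [-3.135  0.007 -0.   ] q [-0.26 -0.    1.41  0.    1.74  1.31] F [ 0.3 -0.5  0.2] w 0.094 0.0 t 53.6
  row [0.154, -0.746, -0.724, -0.005, 0.003, -0.382] n>= 5
  row [1.0, -0.465, 0.047, 0.0, 0.0, -0.281] n>= 4
  row [1.0, 0.007, 0.042, 0.0, 0.0, -0.255] n>= 4
  row [0.247, 0.107, 0.011, 0.0, 0.0, -0.069] n>= 1
  row [-0.0, -0.0, 0.84, -0.0, -0.0, -0.0] n>= 3
  row [-0.0, 0.0, -1.0, 0.0, 0.0, 0.0] n>= 3
  row [0.0, 0.0, -0.04, -0.0, -0.0, -0.0] n>= 1
  row [-1.0, -0.373, -0.064, 0.0, 0.0, -0.644] n>= 9
  row [-0.118, -0.577, -0.036, -0.0, 0.0, -0.356] n>= 5
  row [0.022, 0.08, 0.7, -0.556, 0.006, -0.012] n>= 7
  row [0.0, -0.523, 0.465, 0.0, -0.0, 0.0] n>= 2
chk bad 0 jump 0.03 q [-0.11  0.02  1.24 -0.    1.88  0.86]
chk bad 0 jump 0.05 q [ 0.22  0.38  0.84 -0.    1.92  0.24]
chk bad 0 jump 0.01 q [0.22 0.37 1.03 0.   1.75 0.24]
chk bad 0 jump 0.02 q [0.22 0.39 0.79 0.   1.96 0.24]
chk bad 0 jump 0.12 q [-0.01  0.17  1.04  0.    1.93 -1.56]
chk bad 0 jump 0.06 q [-0.45  0.26  1.32  0.82  1.9  -1.88]
chk bad 0 jump 0.01 q [-0.44  0.3   1.42  0.79  1.81 -1.98]
```

Call:
servo_tool --pt "0.15 -0.75 -0.72 0 0 -0.38 44" --pt "0.15 -0.75 -0.72 0 0 -0.38 44" --pt "0.15 -0.75 -0.72 0 0 -0.38 44" --pt "0.15 -0.75 -0.72 0 0 -0.38 44" --pt "0.15 -0.75 -0.72 0 0 -0.38 44" --pt "0.15 -0.75 -0.72 0 0 -0.38 44" --pt "0.15 -0.75 -0.72 0 0 -0.38 44"

```text
time: 54.22
tool_pos: [0.5198, 0.0004, 0.3002]
ee_rot: [-3.133, 0.001, 0.594]
wrist_force: [0.5, -0.8, 0.5]
width: 0.0504
finger_force: 0.0
```

Call:
servo_tool --pt "1 -0.47 0.05 0 0 -0.28 44" --pt "1 -0.47 0.05 0 0 -0.28 44" --pt "1 -0.47 0.05 0 0 -0.28 44" --pt "1 -0.47 0.05 0 0 -0.28 44" --pt "1 -0.47 0.05 0 0 -0.28 44"

```text
time: 54.63
tool_pos: [0.5763, 0.0965, 0.2942]
ee_rot: [-3.132, -0.001, 1.037]
wrist_force: [0.1, 0.3, -0.0]
width: 0.0444
finger_force: 0.0
```

Call:
servo_tool --pt "1 0 0 0 0 -0.25 44" --pt "1 0 0 0 0 -0.25 44" --pt "1 0 0 0 0 -0.25 44" --pt "1 0 0 0 0 -0.25 44" --pt "1 0 0 0 0 -0.25 44"

```text
time: 55.05
tool_pos: [0.627, 0.1809, 0.2954]
ee_rot: [-3.135, -0.004, 1.425]
wrist_force: [0.1, -0.5, 0.1]
width: 0.0441
finger_force: 0.0
```

Call:
servo_tool --pt "0.25 0.1 0 0 0 -0.07 44" --pt "0.25 0.1 0 0 0 -0.07 44" --pt "0.25 0.1 0 0 0 -0.07 44" --pt "0.25 0.1 0 0 0 -0.07 44" --pt "0.25 0.1 0 0 0 -0.07 44"

```text
time: 55.47
tool_pos: [0.6402, 0.2032, 0.2974]
ee_rot: [-3.138, -0.006, 1.535]
wrist_force: [-0.3, 0.0, 0.6]
width: 0.044
finger_force: 0.0
```

Run:
```python
from h import *
go((.641,.204,.26,D(np.pi/2-.02)),(.641,.204,.206,D(np.pi/2-.02)))
b=robot.snapshot("side"); 
for d in robot.find_in("panel_c","side")[:4]: print(np.round(d["extent"],1),round(d["conf"],2))
```

```text
at [0.6402 0.2032 0.2974] [-3.138 -0.006  1.535] q [0.22 0.38 0.83 0.01 1.94 0.26] F [-0.3  0.   0.6] w 0.044 0.0 t 55.5
  row [0.006, 0.009, 0.374, -0.002, -0.004, -0.01] n>= 1
  row [0.0, -0.0, 0.54, 0.0, 0.0, 0.0] n>= 2
[325.9 161.8  42.5  21.6] 0.91
[268.9 290.4  21.4  66.1] 0.89
[322.6 199.4  38.9  37.9] 0.71
```

Call:
servo_tool --pt "0 0.01 0.3 0 0 -0.01 44" --pt "0 0.01 0.5 0 0 -0.01 44" --pt "0 0.01 0.65 0 0 -0.01 44" --pt "0 0.01 0.8 0 0 -0.01 44" --pt "0 0.01 0.9 0 0 -0.01 44" --pt "0 0.01 0.9 0 0 -0.01 44"

```text
time: 56.07
tool_pos: [0.6398, 0.2046, 0.2035]
ee_rot: [-3.132, -0.005, 1.554]
wrist_force: [-0.8, -0.6, -0.9]
width: 0.0443
finger_force: 0.0
```

Call:
servo_tool --pt "0 0 0 0 0 0 0" --pt "0 0 0 0 0 0 0" --pt "0 0 0 0 0 0 0" --pt "0 0 0 0 0 0 0" --pt "0 0 0 0 0 0 0" --pt "0 0 0 0 0 0 0" --pt "0 0 0 0 0 0 0" --pt "0 0 0 0 0 0 0"

```text
time: 56.73
tool_pos: [0.6414, 0.2054, 0.207]
ee_rot: [-3.138, -0.006, 1.555]
wrist_force: [1.4, -0.2, 1.8]
width: 0.0078
finger_force: 30.0
```

Gripped (7.8 mm). Next I draw it straight up.

Call:
servo_tool --pt "0 0 -0.1 0 0 0 0" --pt "0 0 -0.2 0 0 0 0" --pt "0 0 -0.35 0 0 0 0" --pt "0 0 -0.5 0 0 0 0" --pt "0 0 -0.65 0 0 0 0" --pt "0 0 -0.8 0 0 0 0" --pt "0 0 -0.95 0 0 0 0" --pt "0 0 -1 0 0 0 0" --pt "0 0 -1 0 0 0 0"

```text
time: 57.48
tool_pos: [0.642, 0.2049, 0.3092]
ee_rot: [-3.141, -0.007, 1.555]
wrist_force: [-0.6, 0.9, -1.2]
width: 0.0079
finger_force: 30.0
```

Run:
```python
from h import *
path((.61,.13,.33,D(2.4)),(.58,.05,.33,D(np.pi-.01)),(.578,.058,.26,E(90,1,40)),(.578,.060,.185,E(90,1,40)))
robot.snapshot("side"); robot.snapshot("top")
for c in("top","side"):
  for d in robot.find_in("panel_c",c)[:4]: print(c,np.round(d["extent"],1),round(d["conf"],2),w(c,d["extent"][:2],.138).round(3))
```

```text
at [0.642  0.2049 0.3092] [-3.141 -0.007  1.555] q [0.22 0.39 0.79 0.01 1.96 0.24] F [-0.6  0.9 -1.2] w 0.0079 30.0 t 57.5
  row [-0.752, -0.308, -0.214, 0.001, -0.005, -0.538] n>= 7
  row [-0.319, -0.793, -0.0, -0.0, 0.0, -0.466] n>= 6
  row [0.021, 0.08, 0.7, -0.556, 0.003, -0.006] n>= 7
  row [0.0, -0.562, 0.497, 0.0, -0.0, 0.0] n>= 2
chk bad 0 jump 0.06 q [ 0.12  0.27  0.9   0.    1.97 -0.71]
chk bad 0 jump 0.06 q [-0.01  0.17  1.02  0.    1.95 -1.57]
chk bad 0 jump 0.06 q [-0.45  0.26  1.31  0.82  1.91 -1.87]
chk bad 0 jump 0.01 q [-0.44  0.3   1.41  0.79  1.81 -1.97]
top [374.9 207.5  30.4  26.8] 0.93 [ 0.572 -0.224  0.138]
top [326.  204.6  30.3  34.7] 0.86 [ 0.58  -0.075  0.138]
side [328.9 200.8  27.6  33.9] 0.97 [ 0.56  -0.069  0.138]
side [328.6 159.2  38.5  29.9] 0.92 [ 0.575 -0.204  0.138]
```

Call:
servo_tool --pt "0 0 -0.2 0 0 0 0" --pt "-0.75 -0.31 -0.21 0 0 -0.54 0" --pt "-0.75 -0.31 -0.21 0 0 -0.54 0" --pt "-0.75 -0.31 -0.21 0 0 -0.54 0" --pt "-0.75 -0.31 -0.21 0 0 -0.54 0" --pt "-0.75 -0.31 -0.21 0 0 -0.54 0" --pt "-0.75 -0.31 -0.21 0 0 -0.54 0" --pt "-0.75 -0.31 -0.21 0 0 -0.54 0" --pt "-0.75 -0.31 -0.21 0 0 -0.54 0"

```text
time: 58.43
tool_pos: [0.609, 0.13, 0.3257]
ee_rot: [-3.141, -0.009, 2.404]
wrist_force: [0.4, -0.0, -0.7]
width: 0.0076
finger_force: 30.0
```

Call:
servo_tool --pt "-0.32 -0.79 0 0 0 -0.46 0" --pt "-0.32 -0.79 0 0 0 -0.46 0" --pt "-0.32 -0.79 0 0 0 -0.46 0" --pt "-0.32 -0.79 0 0 0 -0.46 0" --pt "-0.32 -0.79 0 0 0 -0.46 0" --pt "-0.32 -0.79 0 0 0 -0.46 0" --pt "-0.32 -0.79 0 0 0 -0.46 0" --pt "-0.32 -0.79 0 0 0 -0.46 0"

```text
time: 59.1
tool_pos: [0.5797, 0.0502, 0.326]
ee_rot: [3.135, -0.006, 3.121]
wrist_force: [-0.2, -0.5, -1.1]
width: 0.0079
finger_force: 30.0
```

Call:
servo_tool --pt "0.02 0.08 0.3 -0.56 0 0 0" --pt "0.02 0.08 0.6 -0.56 0 0 0" --pt "0.02 0.08 0.6 -0.56 0 0 0" --pt "0.02 0.08 0.6 -0.56 0 0 0" --pt "0.02 0.08 0.6 -0.56 0 0 0" --pt "0.02 0.08 0.6 -0.56 0 0 0" --pt "0.02 0.08 0.6 -0.56 0 0 0" --pt "0.02 0.08 0.6 -0.56 0 0 0" --pt "0.02 0.08 0.6 -0.56 0 0 0"

```text
time: 59.85
tool_pos: [0.5774, 0.0573, 0.2641]
ee_rot: [2.257, -0.012, 3.122]
wrist_force: [0.3, -0.0, -0.1]
width: 0.0076
finger_force: 30.0
```

Run:
```python
from h import *
path((.576,.063,.20,E(90,1,40)),(.576,.063,.182,E(90,1,40)))
a=robot.snapshot("top");b=robot.snapshot("side")
A=cv2.resize(a[155:245,245:345],None,fx=4,fy=4,interpolation=cv2.INTER_CUBIC);B=cv2.resize(b[160:300,240:340],None,fx=4,fy=4,interpolation=cv2.INTER_CUBIC)
o=np.zeros((560,800,3),np.uint8);o[:360,:400]=A;o[:,400:]=B
cv2.imwrite("pics/c1.png",o[:,:,::-1])
```

```text
at [0.5774 0.0573 0.2641] [ 2.257 -0.012  3.122] q [-0.46  0.25  1.31  0.84  1.91 -1.84] F [ 0.3 -0.  -0.1] w 0.0076 30.0 t 59.9
  row [0.008, -0.46, 0.45, 0.008, 0.005, -0.014] n>= 2
  row [0.0, -0.138, 0.116, 0.0, -0.0, 0.0] n>= 1
chk bad 0 jump 0.01 q [-0.44  0.28  1.4   0.8   1.83 -1.95]
chk bad 0 jump 0.0 q [-0.44  0.29  1.42  0.79  1.8  -1.97]
```

Call:
servo_tool --pt "0 -0.15 0.15 0 0 0 0" --pt "0 -0.3 0.3 0 0 0 0" --pt "0 -0.46 0.45 0 0 0 0" --pt "0 -0.46 0.45 0 0 0 0" --pt "0 -0.5 0.48 0 0 0 0" --pt "0 -0.55 0.52 0 0 0 0" --pt "0 -0.55 0.52 0 0 0 0"

```text
time: 60.53
tool_pos: [0.5778, 0.0643, 0.1919]
ee_rot: [2.257, -0.003, 3.126]
wrist_force: [-0.8, 0.8, -1.2]
width: 0.008
finger_force: 30.0
```

Run:
```python
from h import *
path((.576,.063,.182,E(90,1,40)))
a=robot.snapshot("top"); u,v=px("top",(.576,.10,.15)).astype(int); print(u,v); 
g=cv2.cvtColor(a,cv2.COLOR_RGB2GRAY); print(g[v-18:v+19:4,u-8:u+26:3])
```

```text
at [0.5778 0.0643 0.1919] [ 2.257e+00 -3.000e-03  3.126e+00] q [-0.44  0.29  1.42  0.81  1.81 -1.95] F [-0.8  0.8 -1.2] w 0.008 30.0 t 60.5
  row [0.017, -0.085, 0.052, 0.007, 0.006, -0.008] n>= 1
chk bad 0 jump 0.0 q [-0.44  0.29  1.42  0.79  1.8  -1.97]
268 205
[[234 233 238 254 254 254 249 242 234 234 237 228]
 [236  72  73  74  72  74  73  77 191 193 185  85]
 [240  73  74  74  74 111  75 187 197 231 182  83]
 [242  71  73  72 128 135 209 104 202 231 182  83]
 [240  71  84 187 122  73 192 231 231 231 181  84]
 [240  73  73 173  72 104 187 160 224 231 180 103]
 [236  82 217 230 234 229 177 127 220 137 166  86]
 [236 115  72  71  71  70  71  71 168 209 175 122]
 [232  70  70  71  70  71  71  71 121 254 253 253]
 [235 241 250 250 253 253 253 253 253 253 253 253]]
```

Call:
servo_tool --pt "0 -0.03 0.02 0 0 0 0" --pt "0 -0.05 0.04 0 0 0 0" --pt "0 -0.07 0.055 0 0 0 0" --pt "0 -0.07 0.055 0 0 0 0"

```text
time: 60.92
tool_pos: [0.5773, 0.0637, 0.1817]
ee_rot: [2.256, -0.006, 3.125]
wrist_force: [0.1, 0.2, -1.4]
width: 0.0078
finger_force: 30.0
```

Call:
servo_tool --pt "0 -0.023 0.02 0 0 0 0" --pt "0 -0.023 0.02 0 0 0 0" --pt "0 -0.023 0.02 0 0 0 28" --pt "0 -0.023 0.02 0 0 0 28" --pt "0 -0.023 0.02 0 0 0 28" --pt "0 -0.023 0.02 0 0 0 28" --pt "0 -0.023 0.02 0 0 0 28"

```text
time: 61.5
tool_pos: [0.5775, 0.0639, 0.1795]
ee_rot: [2.256, -0.005, 3.126]
wrist_force: [-0.1, -0.5, 0.4]
width: 0.028
finger_force: 0.2
```

Call:
servo_tool --pt "0 -0.04 0.025 0 0 0 28" --pt "0 -0.08 0.05 0 0 0 28" --pt "0 -0.12 0.07 0 0 0 28" --pt "0 -0.15 0.09 0 0 0 28" --pt "0 -0.17 0.1 0 0 0 28" --pt "0 -0.17 0.1 0 0 0 28"

```text
time: 62.0
tool_pos: [0.577, 0.0609, 0.1588]
ee_rot: [2.255, -0.007, 3.125]
wrist_force: [-0.6, -0.5, -0.8]
width: 0.0281
finger_force: 0.2
```

Run:
```python
from h import *
go()
robot.snapshot("side"); robot.snapshot("top")
for c in("top","side"):
  for d in robot.find_in("panel_c",c)[:4]: print(c,np.round(d["extent"],1),round(d["conf"],2),w(c,d["extent"][:2],.138).round(3))
```

```text
at [0.577  0.0609 0.1588] [ 2.255 -0.007  3.125] q [-0.45  0.32  1.45  0.8   1.77 -2.  ] F [-0.6 -0.5 -0.8] w 0.0281 0.2 t 62.0
top [274.4 206.6  29.3  33.1] 0.59 [0.572 0.082 0.138]
top [324.6 206.2  33.6  34.9] 0.56 [ 0.575 -0.071  0.138]
side [318.8 203.5  41.4  36.6] 0.76 [ 0.582 -0.059  0.138]
side [328.6 158.9  41.1  33.3] 0.65 [ 0.575 -0.205  0.138]
side [313.6 248.8  50.8  49.3] 0.56 [0.579 0.064 0.138]
```

Call:
servo_tool --pt "0 -0.03 0.025 0 0 0 28" --pt "0 -0.046 0.039 0 0 0 28" --pt "0 -0.046 0.039 0 0 0 28" --pt "0 -0.27 -0.28 0 0 0 28" --pt "0 -0.27 -0.28 0 0 0 28" --pt "0 -0.27 -0.28 0 0 0 28"

```text
time: 62.7
tool_pos: [0.5772, 0.021, 0.1567]
ee_rot: [2.256, -0.004, 3.123]
wrist_force: [0.8, -0.7, -0.1]
width: 0.0279
finger_force: 0.0
```

Run:
```python
from h import *
go()
robot.snapshot("side"); robot.snapshot("top")
for c in("top","side"):
  for d in robot.find_in("panel_c",c)[:4]: print(c,np.round(d["extent"],1),round(d["conf"],2),w(c,d["extent"][:2],.138).round(3))
```

```text
at [0.5772 0.021  0.1567] [ 2.256 -0.004  3.123] q [-0.51  0.35  1.41  0.78  1.82 -2.04] F [ 0.8 -0.7 -0.1] w 0.0279 0.0 t 62.7
top [276.4 206.1  31.1  31. ] 0.85 [0.574 0.076 0.138]
top [325.4 206.8  34.8  34.7] 0.77 [ 0.573 -0.073  0.138]
top [407.  171.7  17.8  11.5] 0.72 [ 0.683 -0.321  0.138]
side [315.4 250.6  54.9  44.2] 0.98 [0.575 0.068 0.138]
side [318.6 200.4  44.5  40. ] 0.91 [ 0.584 -0.068  0.138]
side [330.2 159.1  39.8  30.9] 0.61 [ 0.571 -0.205  0.138]
```

Call:
servo_tool --pt "0 0 -0.2 0 0 0 28" --pt "0 0.1 -0.6 0 0 0 28" --pt "0 0.3 -1 0 0 0 28" --pt "0 0.4 -1 0 0 0 28" --pt "0 0.4 -1 0 0 0 28"

```text
time: 63.32
tool_pos: [0.5775, -0.03, 0.2549]
ee_rot: [2.259, 0.003, 3.126]
wrist_force: [-0.5, 1.2, -0.1]
width: 0.0278
finger_force: 0.0
```

Call:
servo_tool --pt "0.5 -0.3 -1 0 0 0 28" --pt "1 -0.6 -1 0 0 0 28" --pt "1 -0.6 -1 0 0 0 28" --pt "1 -0.6 -1 0 0 0 28" --pt "1 -0.6 -1 0 0 0 28"

```text
time: 63.73
tool_pos: [0.4718, -0.1457, 0.2663]
ee_rot: [2.254, -0.009, 3.122]
wrist_force: [0.7, -0.6, -0.5]
width: 0.0285
finger_force: 0.0
```

Call:
servo_tool --pt "1 0 0 0 0 0 28" --pt "1 0 0 0 0 0 28" --pt "1 0 0 0 0 0 28" --pt "1 0 0 0 0 0 28" --pt "1 0 0 0 0 0 28"

```text
time: 64.15
tool_pos: [0.3747, -0.1409, 0.2677]
ee_rot: [2.255, -0.005, 3.125]
wrist_force: [0.2, -0.1, -0.3]
width: 0.0282
finger_force: 0.0
```

```bash
python3 look.py fin
python3 - <<'E'
from h import *
robot.snapshot("side"); robot.snapshot("top")
for k in("panel_c","weight","mat"):
 for c in("top","side"):
  for d in robot.find_in(k,c)[:4]: print(k,c,np.round(d["extent"],1),round(d["conf"],2),w(c,d["extent"][:2],.138 if k=="panel_c" else .038).round(3))
E
```

```text
at [ 0.3747 -0.1409  0.2677] [ 2.255 -0.005  3.125] q [-0.94  0.13  1.45  0.63  2.24 -2.28] F [ 0.2 -0.1 -0.3] w 0.0282 0.0 t 64.2
(579, 783, 3)
panel_c top [277.2 208.2  34.3  31. ] 0.9 [0.567 0.074 0.138]
panel_c top [314.9 216.7  34.9  32.3] 0.69 [ 0.542 -0.042  0.138]
panel_c top [376.5 207.4  31.6  30.5] 0.68 [ 0.573 -0.229  0.138]
panel_c side [314.1 251.4  55.5  40.2] 0.94 [0.577 0.07  0.138]
panel_c side [331.4 212.4  42.6  36.8] 0.86 [ 0.552 -0.037  0.138]
panel_c side [326.9 155.9  41.3  33.5] 0.56 [ 0.58  -0.215  0.138]
weight top [441.1 231.1  23.9  22.6] 0.59 [ 0.501 -0.455  0.038]
weight top [282.4 206.9  34.6  38.3] 0.38 [0.575 0.069 0.038]
weight side [362.8 127.5  22.6  18.9] 0.62 [ 0.492 -0.459  0.038]
mat top [436.1 233.8  28.   38.7] 0.56 [ 0.492 -0.438  0.038]
```

View pics/fin.png

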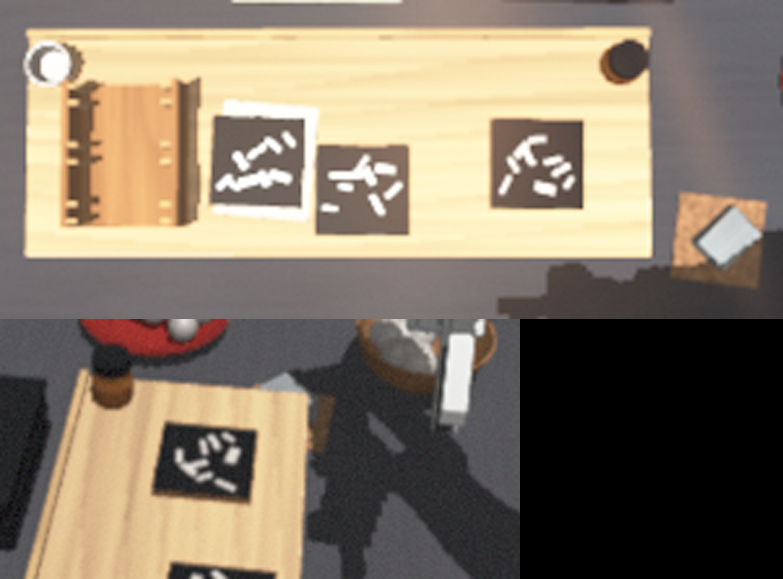

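The final view shows all three panels eggshell face up and apart on the board: at crop (258,162), (362,190) and (537,165). The middle one was knocked a few centimetres towards its neighbour but is still clear of it, by about 13 mm. The weight is on the mat, and the jar and cup look undisturbed.

```bash
python3 -c "
from bench import robot
print(robot.close_job())"
```

```text
the job is handed in; nothing more can be done
None
```

The job is handed in, with no verdict shown: by the last camera check all three panels lie eggshell face up and apart on the board, the weight is on the cork mat, and the jar and cup are where they were.

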